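Clamp a graphite mould blank in the drill vise

ROBOT

A 7-joint arm with a two-finger parallel gripper is mounted at the origin on the work surface; the furniture and walls round the work are solid. World frame = base frame: x ahead of the robot, y to its left, z up, the work surface at z = 0. Lengths are in mm, angles in rad, forces in N, time in s.
With the tool pointing down it reaches from about 350 to 900 mm from the base axis. Payload 19.9 kg.
Tool frame: the origin (TCP) lies midway between the tips of the shut fingers; the grasp point (between the pads) lies 19 mm behind it; z points along the fingers, y is the direction in which the jaws open and shut (so a half turn about z gives the same grasp; the last joint's range is limited). The gripper opens to 85 mm and grips with 20 to 120 N. Pads are 22 mm wide; open, the fingers measure 114 mm over their backs; the gripper's body (76 mm by 85 mm) begins 54 mm behind the grasp point. The pads swing forward as they close: fully open they stand 13 mm farther back than shut.
Start: joints at [-1.252, 0.417, -0.01, 1.614, 0.005, 1.111, -0.053], TCP at [220.628, 584.743, 231.26] pointing down, gripper open.
Joint ranges: [-2.81, 2.81], [-0.39, 2.02], [-1.27, 1.25], [0.06, 2.57], [-1.19, 4.33], [0.19, 2], [-2.82, 2.82]. Speed limits (rad/s): [1.89, 1.89, 2.39, 2.39, 3.01, 3.01, 3.01].

INTERFACE

Orientations are given as a unit quaternion [w, x, y, z].
In Python, from workcell import env gives the robot as it stands. The module is installed in compiled form; this text tells all that it offers.
- The arm moves only by the tool apply_moves, never from a script. Its argument "targets" is a list of rows, each an object of numbers: "dx", "dy", "dz": the shift along the tool's x, y, z in cm; "wx", "wy", "wz": the turn, a rotation vector about the tool's x, y, z in degrees; "claw": the closure, from -1 (fully open) to 1 (shut), so that 0 is half open. A call has 1 to 5 rows; each row is the pose to reach, as a shift and turn from the pose commanded when the call began, along the tool's axes at that moment; what a row does not reach only later rows make up. A row lasts 1/12 s, in which the tool goes at most 41.7 mm and 7.16 degrees, less where a joint would pass 70% of its speed; a pose out of reach is approached as far as the arm can. A call with a gripper value outside its range is refused whole. The fingers move at their own pace and stop on an object; "grip_force" is the grip in N (left out, the last holds). Time passes only in rows, so rows that repeat a pose let the fingers close. It gives the time, the measured TCP pose, the force and the opening at its end, in the units of the state.
- env.state(): the state, without advancing time (a new reading comes with each control period).
- env.snapshot(name): name is "side" or "top"; returns the picture (384x512x3 uint8, red, green, blue); there is no depth.
- env.camera_info(name): a dict with "mtx" (3x3 intrinsics, pixels), "extrinsics" (4x4, takes a point from camera to world coordinates). Camera axes: x right, y up, looking along -z (the intrinsics and any distortion apply to the point x, -y, -z); pixel columns grow to the right and rows downward; lengths in mm; the calibration is good to about 2 mm. A picture is of the moment at which its call begins. camera_info takes no time and is no camera call.
- env.hand_in(): hands the job in, once; it reports no verdict.
The state is a dict: "t": time; "q": joint angles; "joint_vel": joint speeds; "joint_torque": joint torques, N m; "eef_pos": TCP position; "tool_rot": TCP orientation; "force": force on the tool from outside, world axes, zero at the start; "torque": the same for the moment, N m; "finger_gap": finger opening in mm.
Only numpy, scipy, OpenCV 4.12 (cv2) and the standard library are available. Lean on these libraries where they do the work, as an engineer would, in place of code of your own. Each camera call takes 0.05 s, during which the arm holds its last target.

TASK

Get the marked-out graphite block ready for drilling: set it down upright between the vise's jaws, centred along them and resting on all three brass buttons, and let go of it. Then crank the handle until the sliding jaw clamps the block firmly and squarely against the fixed jaw, still sitting down on the buttons, and let go of the handle. Graphite is brittle, so do not force the crank once it is tight, and do not push the glass beaker or the amber jar about.

Things in the scene. Friction and masses are not known exactly. Their poses are not given: they have to be found in the camera images.
- blank: Dark graphite block, 50 (x) x 90 (y) x 75 (z) mm, about 0.6 kg, standing on the bench left of the vise, its scribed face (cross lines and a circle) up. Origin: centre of its underside; z up. Its 50 mm width goes between the jaws. Mind overhead: big extraction hoods hang over the bench beyond x = 0.58 m, from 0.39 m above it upwards, so carry things over nearer to the robot.
- vise: Blue-grey iron drill vise bolted to the bench. Origin: on the bench under the middle of its 170 (x) x 138 (y) mm base; x runs along the screw from crank to fixed jaw, y along the jaws, z up. Bed at z = 52 mm; the 100 mm long jaws and the end bridge (x = -85 to -68 mm) rise to z = 92 mm, only the crank goes higher. Fixed jaw's face at x = 50 mm. Crank and grip reach to x = -193 mm.
- seat (a point): Point (25, 0, 60) mm in the vise frame, axes as the vise's: where the centre of the block's underside comes when it rests on the buttons against the fixed jaw, its 50 mm width along x, either way round. Before clamping the block may stand up to 8 mm short of the fixed jaw (towards -x) and still rest on all three buttons.
- rest_1: Brass rest button on the bed, 12 mm wide, 8 mm high, at vise (38, 30) mm. Origin: centre of its underside, on the bed (z = 52 mm).
- rest_2: The same kind of button at vise (38, -30) mm.
- rest_3: The same kind of button at vise (12, 0) mm.
- fixed_jaw: The vise's fixed jaw, steel faced; its face is at vise x = 50 mm. Its origin and axes are those of the vise.
- sliding_jaw: The vise's sliding jaw, driven by the screw; it also carries the crank. Origin: that of the vise at crank angle 0, moving along vise x as the jaw slides. If it was tightened harder than about 130 N, the crank springs back a little when let go and the jaw keeps about 130 N.
- jaw_face (a point): Middle of the sliding jaw's clamping face, 74 mm above the bench; axes as the vise's. At vise x = -13 mm at crank angle 0 (jaws 63 mm apart). The jaws start 59 to 63 mm apart.
- crank (a joint): Crank angle in rad, 0 to 18.8, at start 0 to 3.1. It grows clockwise as seen from the handle end (positive about vise x): grip up at 0, towards vise -y at 1.57, down at 3.14. A turn moves jaw, crank and grip 8 mm towards the fixed jaw. It stays where left; turning it takes 5 to 7 N at the grip. Once the jaw bears, each newton more adds about 30 N at the jaw, each 0.2 rad about 100 N.
- grip_mid (a point): Middle of the black revolving crank grip: a bar 22 mm thick, 60 mm long, parallel to vise x, 40 mm from the screw's axis, which is 74 mm above the bench: this point circles between heights 34 and 114 mm. The grip spins freely on its pin, so fingers can hold it and keep their direction while the crank turns. The crank's arm is 41 mm from this point towards the vise.
- beaker: Clear glass beaker, 73 mm wide, 110 mm high, standing near the robot on the right. Origin: centre of its underside.
- amber_jar: Small amber glass jar, 57 mm wide, 62 mm high, standing behind the vise, to the left. Origin: centre of its underside.
Not all that is in view belongs to the job. Leave any blue or turquoise look-alike of the blank alone.

How it is judged:
By the outcome, as a careful person would: the job done as asked, in the order asked, and still so for the second after the job is handed in, with the robot touching nothing.
It also fails if it takes over 62 s, if anything falls off the work surface, if the arm or the gripper's body presses on something with over 40 N, if the wrist force passes 120 N, or if a joint passes its speed limit or range.

## Working session

There is one attempt and no reset: what is moved stays moved. The work goes in short steps, Python scripts to look and compute and a tool call to move; the robot and the scene stay as the last step left them, time stands still between calls to the robot, and variables do not carry over. Pictures are saved under pics/ and viewed, and the job is handed in when it is done.

Besides the shell and the picture viewer there is one more tool, called after "Emit:" by a JSON object that holds its "op" and its "data". apply_moves: Moves the arm, as the interface text tells. Its arguments: {"type":"object","properties":{"targets":{"type":"array","items":{"type":"object","properties":{"dx":{"type":"number"},"dy":{"type":"number"},"dz":{"type":"number"},"wx":{"type":"number"},"wy":{"type":"number"},"wz":{"type":"number"},"claw":{"type":"number"}}}},"grip_force":{"type":"number"}},"required":["targets"]}

```bash
mkdir -p pics
python3 - <<'E'
from workcell import env
import cv2,numpy as np
print(env.state())
for n in ("side","top"):
    i=env.camera_info(n); print(n,np.round(i["mtx"],1).tolist(),np.round(i["extrinsics"],4).tolist(),[k for k in i])
    cv2.imwrite(f"pics/{n}0.png",env.snapshot(n)[:,:,::-1])
E
```

```text
{'t': 0.0, 'q': array([-1.2514671 ,  0.4179799 , -0.01029308,  1.61414722,  0.00467456,
        1.1107209 , -0.05299835]), 'joint_vel': array([0.00037772, 0.00217773, 0.00193929, 0.00047593, 0.00025044,
       0.00088891, 0.00011492]), 'joint_torque': array([-9.49596615e-04, -8.64458299e+01,  6.78624138e-01, -4.34885252e+01,
        1.89905672e-02,  7.48709310e-03,  2.41383532e-05]), 'eef_pos': array([220.54442727, 584.42966471, 230.66794486]), 'tool_rot': array([-7.43309906e-05,  1.79442653e-01,  9.83768243e-01, -6.11200611e-04]), 'force': array([-0.30317213,  0.05527252, -0.16604814]), 'torque': array([ 0.03119039,  0.05115648, -0.01646182]), 'finger_gap': 85.34602281327459}
side [[452.8, 0.0, 255.9], [0.0, 452.8, 187.8], [0.0, 0.0, 1.0]] [[-0.9255, 0.2011, -0.3208, -13.9643], [-0.3786, -0.5033, 0.7768, 1316.9627], [-0.0052, 0.8404, 0.5419, 971.6591], [0.0, 0.0, 0.0, 1.0]] ['mtx', 'extrinsics']
top [[434.5, 0.0, 254.1], [0.0, 434.5, 192.5], [0.0, 0.0, 1.0]] [[0.0102, 0.9841, -0.1772, 240.0094], [-0.9999, 0.0105, 0.0005, 76.9786], [0.0023, 0.1772, 0.9842, 1563.7731], [0.0, 0.0, 0.0, 1.0]] ['mtx', 'extrinsics']
```

```bash
ls
```

```text
pics
```

Run:
```python
import cv2
for n in ("side","top"):
    im=cv2.imread(f"pics/{n}0.png"); cv2.imwrite(f"pics/{n}0b.png",cv2.resize(im,(800,600),interpolation=cv2.INTER_CUBIC))
```

```text
(no output)
```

View pics/side0b.png

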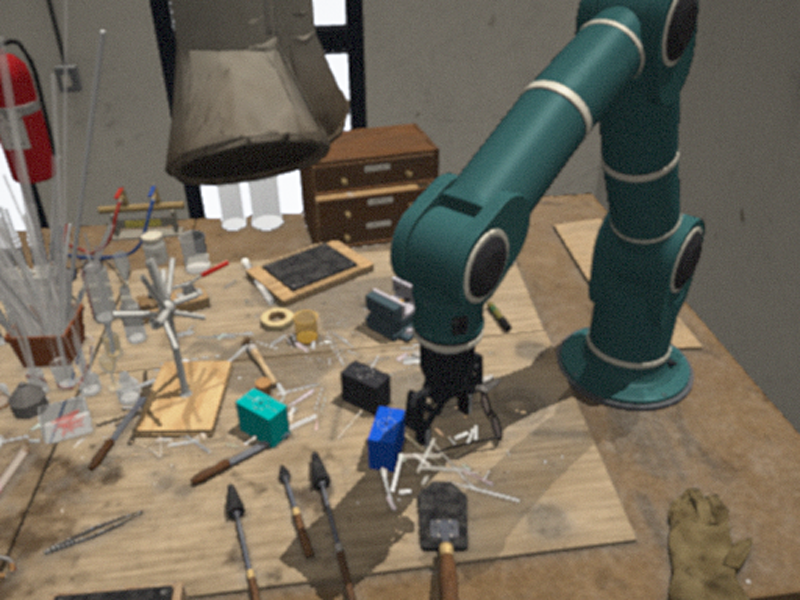

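View pics/top0b.png

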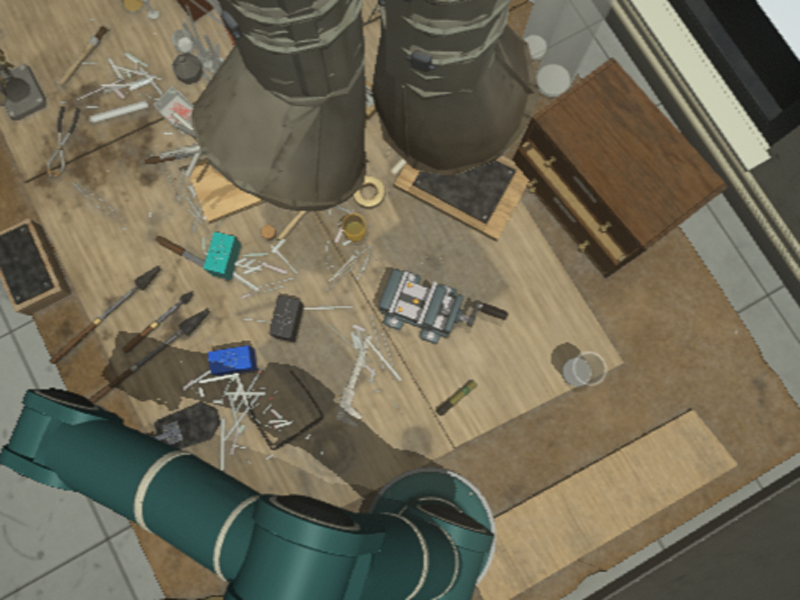

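The pictures show the dark blank at about top (287,317) and the vise at (425,302) in the 800 px view. The crank points right (world -y) and the fixed jaw is at the left. The beaker is at (583,368) and the jar at (354,228). Next I'll look at enlarged crops.

```bash
cat > h.py <<'E'
import cv2,numpy as np
from workcell import env
def crop(src,out,x0,y0,x1,y1,s):
    im=cv2.imread(src)[y0:y1,x0:x1]
    im=cv2.resize(im,None,fx=s,fy=s,interpolation=cv2.INTER_CUBIC)
    for x in range((x0+9)//10*10,x1,10):
        cv2.putText(im,str(x),(int((x-x0+.5)*s),8),0,.3,(0,255,255),1); cv2.line(im,(int((x-x0+.5)*s),10),(int((x-x0+.5)*s),15),(0,255,255),1)
    for y in range((y0+9)//10*10,y1,10):
        cv2.putText(im,str(y),(0,int((y-y0+.5)*s)),0,.3,(0,255,255),1)
    cv2.imwrite(out,im)
def cam(n):
    i=env.camera_info(n); return np.array(i["mtx"]),np.array(i["extrinsics"])
def ray(n,u,v):
    K,E=cam(n); p=np.linalg.solve(K,[u,v,1.]); d=E[:3,:3]@[p[0],-p[1],-p[2]]; return E[:3,3],d
def atz(n,u,v,z):
    o,d=ray(n,u,v); return o+d*(z-o[2])/d[2]
def proj(n,P):
    K,E=cam(n); P=np.atleast_2d(P); c=(P-E[:3,3])@E[:3,:3]; c=c*[1,-1,-1]; q=c@K.T; return q[:,:2]/q[:,2:]
def pose(yaw,t):
    c,s=np.cos(yaw),np.sin(yaw); return np.array([[c,-s,0],[s,c,0],[0,0,1]]),np.array(t)
E
python3 - <<'E'
from h import *
crop("pics/top0.png","pics/t1.png",230,160,330,230,8)
crop("pics/top0.png","pics/t2.png",165,180,205,225,12)
crop("pics/side0.png","pics/s1.png",205,170,285,270,6)
E
```

```text
(no output)
```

View pics/t1.png

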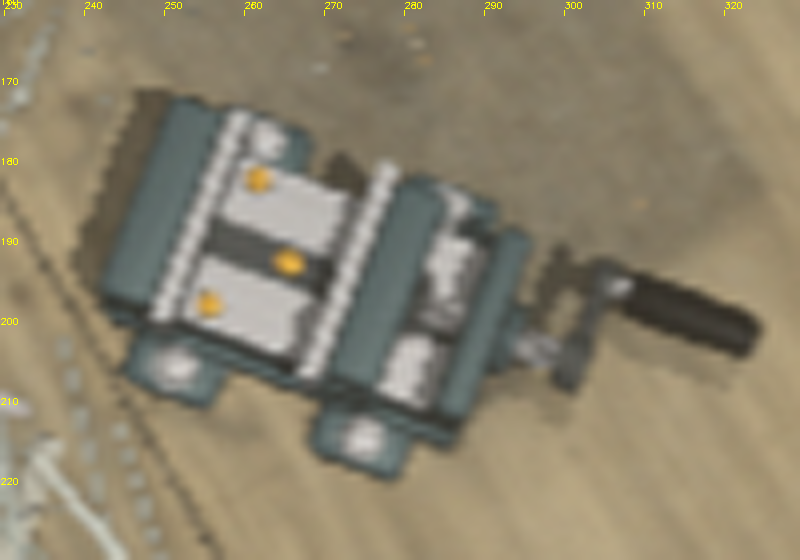

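View pics/t2.png

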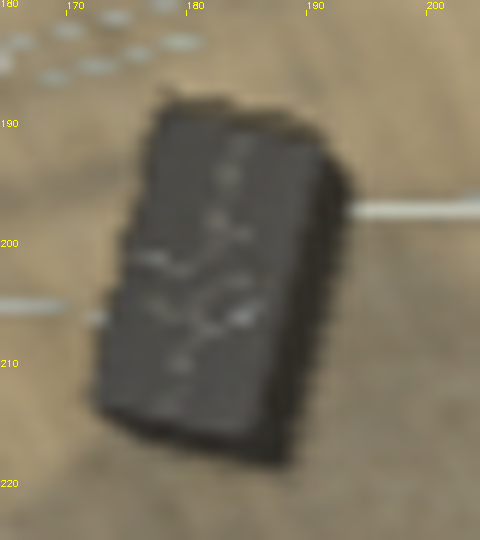

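View pics/s1.png

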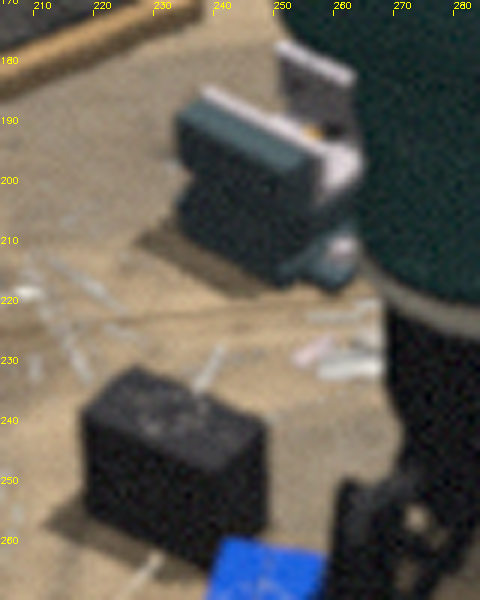

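```bash
cat > m.py <<'E'
from h import *
from scipy.optimize import least_squares
def fit(obs,x0,l=1):
    # obs: list (cam,(u,v),local xyz)
    def r(p):
        R,t=pose(p[2],[p[0],p[1],0]); out=[]
        for n,uv,L in obs: out.append(proj(n,R@np.array(L,float)+t)[0]-uv)
        return np.concatenate(out)
    s=least_squares(r,x0,loss='soft_l1'); return s.x,r(s.x).reshape(-1,2)
E
python3 - <<'E'
from m import *
top=[("top",(178,188.5)),("top",(191.3,192)),("top",(186.3,215.9)),("top",(172.6,213.5))]
for n,p in top: print(atz(n,*p,75).round(1))
sd=[("side",(218.2,237.8)),("side",(227,230.8)),("side",(249.2,239.5)),("side",(240.7,247.8))]
for n,p in sd: print('s',atz(n,*p,75).round(1))
for p in [(218.7,254.8),(239.8,264.8),(248.7,257)]: print('sb',atz("side",*p,0).round(1))
for p in [(255.75,197.5),(261.75,182),(265.75,192.4)]: print('btn',atz("top",*p,60).round(1))
B=[("top",(255.75,197.5),(38,30,60)),("top",(261.75,182),(38,-30,60)),("top",(265.75,192.4),(12,0,60))]
b=lambda x,y:(230-.5+x/8,160-.5+y/8)
# fixed jaw face strip upper edge etc: jaw outer edge x=85 y=+-50 z=92 ; bridge outer x=-85, y+-? 
B+=[("top",b(178,98),(85,-50,92)),("top",b(106,290),(85,50,92))]
x,r=fit(B,[430,60,1.3]); print(x,np.degrees(x[2]),r.round(2))
x,r=fit(B[:3],[430,60,1.3]); print(x,np.degrees(x[2]),r.round(2))
for a in [0.,.8,1.57,2.4,3.1]:
    R,t=pose(x[2],[x[0],x[1],0]); adv=8*a/6.283
    P=lambda L:R@np.array(L)+t
    g=[-165+adv,-40*np.sin(a),74+40*np.cos(a)]
    print(a,[proj("top",P([g[0]+d,g[1],g[2]]))[0].round(1) for d in (30,-30)], 'axis',proj("top",P([-124+adv,0,74]))[0].round(1))
print([proj("top",P([-13+d,y,92]))[0].round(1) for d in(0,4) for y in(-50,50)])
print([proj("top",P([50,y,92]))[0].round(1) for y in(-50,50)])
E
```

```text
[519.4 341.6  75. ]
[507.5 294.8  75. ]
[423.6 309.   75. ]
[431.4 356.6  75. ]
s [517.2 341.9  75. ]
s [506.7 299.8  75. ]
s [424.1 313.4  75. ]
s [432.6 359.4  75. ]
sb [521.8 337.3   0. ]
sb [439.6 355.   -0. ]
sb [428. 311.   0.]
btn [493.   70.2  60. ]
btn [548.7  49.5  60. ]
btn [511.5  35.2  60. ]
[ 507.35294021   23.02903103 -105.59880172] -6050.365660377372 [[ 0.31  0.15]
 [ 0.37  0.01]
 [ 0.26  0.01]
 [-0.05 -1.61]
 [-1.48  0.89]]
[ 507.51785533   24.14467262 -118.16585573] -6770.404816071268 [[-0.01  0.09]
 [ 0.06 -0.05]
 [-0.06 -0.05]]
0.0 [array([306.9, 204.9]), array([323.7, 211.2])] axis [302.5 205.5]
0.8 [array([309. , 197.5]), array([325.6, 203.8])] axis [302.2 205.4]
1.57 [array([308.8, 195.8]), array([325.1, 201.9])] axis [302.  205.3]
2.4 [array([306.3, 200.5]), array([322.3, 206.5])] axis [301.7 205.2]
3.1 [array([303.3, 207.4]), array([319.2, 213.4])] axis [301.4 205.1]
[array([277.8, 180. ]), array([267.6, 206.7]), array([276.7, 179.6]), array([266.5, 206.3])]
[array([260.8, 173.6]), array([250.4, 200.2])]
```

Run:
```python
from m import *
T=[(178,188.5),(191.3,192),(186.3,215.9),(172.6,213.5)]
S=[(218.2,237.8),(227,230.8),(249.2,239.5),(240.7,247.8)]
L=[(25,45,75),(-25,45,75),(-25,-45,75),(25,-45,75)]
# blank y axis ~ world +x : yaw ~ -100deg ; corner0 has high x, high y(world)
def go(name,obs):
    best=None
    for y0 in (-1.74,):
        x,r=fit(obs,[470,327,y0]); print(name,x.round(2),np.degrees(x[2]).round(2),r.round(1).tolist())
L=[(-25,45,75),(25,45,75),(25,-45,75),(-25,-45,75)]
go('top',[("top",t,l) for t,l in zip(T,L)])
go('side',[("side",t,l) for t,l in zip(S,L)]+[("side",p,l) for p,l in zip([(218.7,254.8),(239.8,264.8),(248.7,257)],[(-25,45,0),(-25,-45,0),(25,-45,0)])])
for n,u,v,z in [("top",583*.64,370*.64,0),("top",600*.64,366*.64,110),("top",354*.64,228*.64,62),("side",306*.64,330*.64,20)]: print(n,atz(n,u,v,z).round(0))
print(env.state()['t'])
```

```text
top [470.66 325.44  -1.75] -100.07 [[-0.2, 0.0], [0.6, -0.9], [0.1, 0.5], [-0.4, 0.2]]
side [472.83 325.59  -1.79] -102.75 [[-1.2, -0.7], [-0.1, -1.9], [0.5, -0.4], [-0.6, -0.0], [-0.5, 0.5], [0.9, 1.4], [1.3, 0.4]]
top [ 364. -353.    0.]
top [ 365. -360.  110.]
top [679. 176.  62.]
side [691. 177.  20.]
0.1
```

```bash
cat > p.py <<'E'
import sys
from h import *
from scipy.spatial.transform import Rotation as Ro
def tool():
    s=env.state(); q=s['tool_rot']; R=Ro.from_quat([q[1],q[2],q[3],q[0]]); return s,R
def to(P,yang=None,s=None):
    """yang: desired world angle(deg) of tool y, tool pointing straight down"""
    s,R=tool(); M=R.as_matrix()
    d=M.T@(np.array(P)-s['eef_pos'])/10
    w=np.zeros(3)
    if yang is not None:
        a=np.radians(yang); y=np.array([np.cos(a),np.sin(a),0]); z=np.array([0,0,-1.]); x=np.cross(y,z)
        w=np.degrees((R.inv()*Ro.from_matrix(np.c_[x,y,z])).as_rotvec())
    print("d(cm)",d.round(2),"w(deg)",w.round(2))
def st():
    s,R=tool(); M=R.as_matrix(); print("t",round(s['t'],2),"p",s['eef_pos'].round(1),"yang",np.degrees(np.arctan2(M[1,1],M[0,1])).round(2),"z",M[:,2].round(3),"F",s['force'].round(1),"T",s['torque'].round(2),"gap",round(s['finger_gap'],1))
E
python3 -c "
from p import *
st(); to([471,325.5,150],80)
print(atz('top',148.5,226,70))"
```

```text
t 0.1 p [220.5 584.5 230.7] yang 69.33 z [-0.    -0.001 -1.   ] F [0.5 0.2 0.6] T [ 0.05 -0.   -0.02] gap 85.5
d(cm) [-32.58 -15.38   8.09] w(deg) [ -0.06  -0.   -10.67]
[387.87568194 438.56439007  70.        ]
```

Emit:
{"op": "apply_moves", "data": {"targets": [{"dx":-32.6,"dy":-15.4,"dz":0,"wz":-10.7,"claw":-1},{"dx":-32.6,"dy":-15.4,"dz":0,"wz":-10.7,"claw":-1},{"dx":-32.6,"dy":-15.4,"dz":0,"wz":-10.7,"claw":-1},{"dx":-32.6,"dy":-15.4,"dz":0,"wz":-10.7,"claw":-1},{"dx":-32.6,"dy":-15.4,"dz":0,"wz":-10.7,"claw":-1}]}}

```text
schema error: expected keys dx, dy, dz, wx, wy, wz, claw
```

```bash
python3 -c "
from p import *
st(); to([471,325.5,120],80)"
```

```text
t 0.1 p [220.5 584.5 230.7] yang 69.33 z [-0.    -0.001 -1.   ] F [0.5 0.2 0.6] T [ 0.05 -0.   -0.02] gap 85.5
d(cm) [-32.57 -15.37  11.09] w(deg) [ -0.06  -0.   -10.67]
```

All keys are required.

Emit:
{"op": "apply_moves", "data": {"targets": [{"dx":-32.6,"dy":-15.4,"dz":0,"wx":0,"wy":0,"wz":-10.7,"claw":-1},{"dx":-32.6,"dy":-15.4,"dz":0,"wx":0,"wy":0,"wz":-10.7,"claw":-1},{"dx":-32.6,"dy":-15.4,"dz":0,"wx":0,"wy":0,"wz":-10.7,"claw":-1},{"dx":-32.6,"dy":-15.4,"dz":0,"wx":0,"wy":0,"wz":-10.7,"claw":-1},{"dx":-32.6,"dy":-15.4,"dz":0,"wx":0,"wy":0,"wz":-10.7,"claw":-1}]}}

```text
t: 0.52
eef_pos: [365.5, 434.1, 231.1]
tool_rot: [-0.0, 0.087, 0.996, -0.0]
force: [0.8, 0.9, 0.1]
finger_gap: 85.4
```

```bash
python3 -c "
from p import *
st(); to([471,325.5,120],80)"
```

```text
t 0.52 p [365.5 434.1 231.1] yang 80.03 z [-0. -0. -1.] F [0.8 0.9 0.1] T [ 0.02 -0.03 -0.03] gap 85.4
d(cm) [-12.27  -8.87  11.11] w(deg) [-0.02 -0.01  0.03]
```

Emit:
{"op": "apply_moves", "data": {"targets": [{"dx":-12.3,"dy":-8.9,"dz":5,"wx":0,"wy":0,"wz":0,"claw":-1},{"dx":-12.3,"dy":-8.9,"dz":8,"wx":0,"wy":0,"wz":0,"claw":-1},{"dx":-12.3,"dy":-8.9,"dz":11,"wx":0,"wy":0,"wz":0,"claw":-1},{"dx":-12.3,"dy":-8.9,"dz":11,"wx":0,"wy":0,"wz":0,"claw":-1},{"dx":-12.3,"dy":-8.9,"dz":11,"wx":0,"wy":0,"wz":0,"claw":-1}]}}

```text
t: 0.93
eef_pos: [471.5, 323.3, 118.4]
tool_rot: [-0.001, 0.088, 0.996, -0.001]
force: [0.0, 0.1, 0.1]
finger_gap: 85.2
```

```bash
python3 -c "
from p import *
st(); to([471,325.5,38],80)
cv2.imwrite('pics/side2.png',env.snapshot('side')[:,:,::-1])
cv2.imwrite('pics/top2.png',env.snapshot('top')[:,:,::-1])
crop('pics/side2.png','pics/s2.png',200,130,300,270,5)
crop('pics/top2.png','pics/t3.png',220,150,340,240,6)"
```

```text
t 0.93 p [471.5 323.3 118.4] yang 79.87 z [-0.001 -0.003 -1.   ] F [0.  0.1 0.1] T [-0.   -0.07 -0.02] gap 85.2
d(cm) [0.08 0.23 8.04] w(deg) [-0.16 -0.05 -0.13]
```

View pics/s2.png

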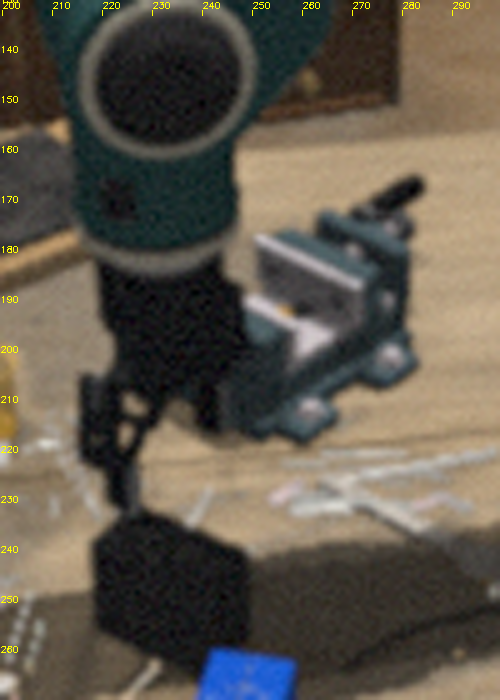

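View pics/t3.png

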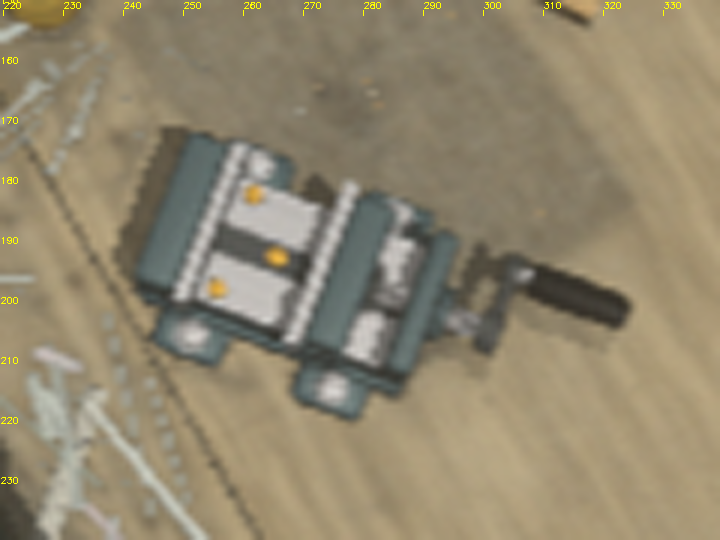

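Emit:
{"op": "apply_moves", "data": {"targets": [{"dx":0.1,"dy":0.2,"dz":3,"wx":0,"wy":0,"wz":0,"claw":-1},{"dx":0.1,"dy":0.2,"dz":6,"wx":0,"wy":0,"wz":0,"claw":-1},{"dx":0.1,"dy":0.2,"dz":8,"wx":0,"wy":0,"wz":0,"claw":-1},{"dx":0.1,"dy":0.2,"dz":8,"wx":0,"wy":0,"wz":0,"claw":-1},{"dx":0.1,"dy":0.2,"dz":8,"wx":0,"wy":0,"wz":0,"claw":-1}]}}

```text
t: 1.45
eef_pos: [469.1, 329.5, 41.4]
tool_rot: [-0.001, 0.087, 0.996, -0.0]
force: [1.6, -1.4, 0.6]
finger_gap: 85.7
```

```bash
python3 -c "
from p import *
st(); to([471,325.5,38],80)
cv2.imwrite('pics/side3.png',env.snapshot('side')[:,:,::-1])
crop('pics/side3.png','pics/s3.png',200,150,300,270,5)"
```

```text
t 1.45 p [469.1 329.5  41.4] yang 80.07 z [-0.001 -0.001 -1.   ] F [ 1.6 -1.4  0.6] T [ 0.04 -0.04 -0.06] gap 85.7
d(cm) [-0.26 -0.36  0.34] w(deg) [-0.06 -0.06  0.07]
```

View pics/s3.png

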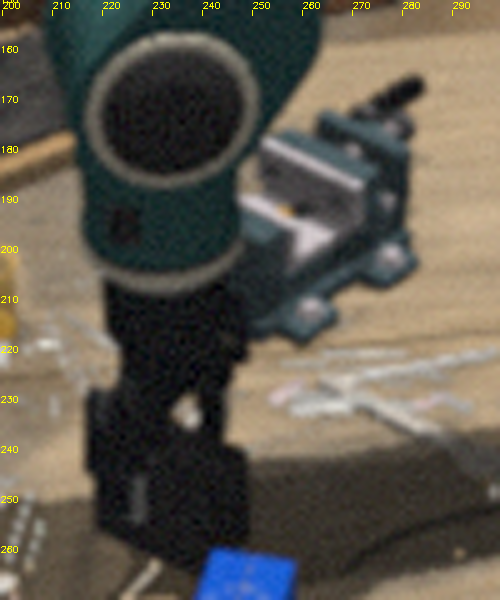

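Emit:
{"op": "apply_moves", "data": {"targets": [{"dx":-0.3,"dy":-0.4,"dz":0.3,"wx":0,"wy":0,"wz":0,"claw":-1},{"dx":-0.3,"dy":-0.4,"dz":0.3,"wx":0,"wy":0,"wz":0,"claw":-1},{"dx":-0.3,"dy":-0.4,"dz":0.3,"wx":0,"wy":0,"wz":0,"claw":-1}]}}

```text
t: 1.75
eef_pos: [472.5, 324.6, 39.3]
tool_rot: [0.001, 0.087, 0.996, 0.0]
force: [0.3, 0.1, 0.2]
finger_gap: 85.5
```

```bash
python3 -c "
from p import *
st(); to([471,325.5,38],80)"
```

```text
t 1.75 p [472.5 324.6  39.3] yang 79.99 z [ 0.001  0.001 -1.   ] F [0.3 0.1 0.2] T [ 0.   -0.01 -0.  ] gap 85.5
d(cm) [0.16 0.06 0.13] w(deg) [ 0.05  0.06 -0.01]
```

Close the fingers on the block.

Emit:
{"op": "apply_moves", "data": {"targets": [{"dx":0,"dy":0,"dz":0,"wx":0,"wy":0,"wz":0,"claw":1},{"dx":0,"dy":0,"dz":0,"wx":0,"wy":0,"wz":0,"claw":1},{"dx":0,"dy":0,"dz":0,"wx":0,"wy":0,"wz":0,"claw":1},{"dx":0,"dy":0,"dz":0,"wx":0,"wy":0,"wz":0,"claw":1},{"dx":0,"dy":0,"dz":0,"wx":0,"wy":0,"wz":0,"claw":1}], "grip_force": 60}}

```text
t: 2.17
eef_pos: [472.1, 325.1, 38.9]
tool_rot: [0.0, 0.087, 0.996, 0.0]
force: [-2.0, -0.1, 8.4]
finger_gap: 49.4
```

Emit:
{"op": "apply_moves", "data": {"targets": [{"dx":0,"dy":0,"dz":0,"wx":0,"wy":0,"wz":0,"claw":1},{"dx":0,"dy":0,"dz":0,"wx":0,"wy":0,"wz":0,"claw":1},{"dx":0,"dy":0,"dz":0,"wx":0,"wy":0,"wz":0,"claw":1}]}}

```text
t: 2.42
eef_pos: [472.1, 325.1, 38.9]
tool_rot: [0.0, 0.087, 0.996, 0.0]
force: [-2.1, -0.3, 9.2]
finger_gap: 49.5
```

```bash
python3 -c "
from p import *
st()"
```

```text
t 2.42 p [472.1 325.1  38.9] yang 80.04 z [ 0.001  0.001 -1.   ] F [-2.1 -0.3  9.2] T [-0.37  0.29 -0.06] gap 49.5
```

Emit:
{"op": "apply_moves", "data": {"targets": [{"dx":0,"dy":0,"dz":-2,"wx":0,"wy":0,"wz":0,"claw":1},{"dx":0,"dy":0,"dz":-5,"wx":0,"wy":0,"wz":0,"claw":1},{"dx":0,"dy":0,"dz":-8,"wx":0,"wy":0,"wz":0,"claw":1},{"dx":0,"dy":0,"dz":-11.5,"wx":0,"wy":0,"wz":0,"claw":1},{"dx":0,"dy":0,"dz":-11.5,"wx":0,"wy":0,"wz":0,"claw":1}]}}

```text
t: 2.83
eef_pos: [473.9, 326.1, 159.1]
tool_rot: [0.003, 0.087, 0.996, 0.002]
force: [1.9, 1.4, -4.1]
finger_gap: 49.3
```

```bash
python3 -c "
from p import *
st()
R,t=pose(np.radians(69.6),[507.5,24.1,0])
P=lambda L:R@np.array(L,float)+t
for nm,L in [('fix -50',(50,-50,92)),('fix+50',(50,50,92)),('sl-50',(-11,-50,92)),('sl+50',(-11,50,92)),('b1',(38,30,60)),('b2',(38,-30,60)),('b3',(12,0,60)),('outer+',(85,50,92))]: print(nm,proj('side',P(L))[0].round(1),proj('top',P(L))[0].round(1))
for a in (.8,1.2,1.57,1.9,2.4):
    adv=8*a/6.283; print(a,[proj(n,P([-165+adv+d,-40*np.sin(a),74+40*np.cos(a)]))[0].round(1) for n in('side','top') for d in (30,-30)])
cv2.imwrite('pics/side4.png',env.snapshot('side')[:,:,::-1])
crop('pics/side4.png','pics/s4.png',190,120,310,270,5)
crop('pics/side3.png','pics/s5.png',245,155,290,220,12)"
```

```text
t 2.83 p [473.9 326.1 159.1] yang 80.02 z [ 0.006  0.004 -1.   ] F [ 1.9  1.4 -4.1] T [ 0.17 -0.18 -0.03] gap 49.3
fix -50 [239.6 183.9] [260.8 173.6]
fix+50 [260.  194.1] [250.5 200.2]
sl-50 [251.1 177.4] [277.3 179.8]
sl+50 [271.4 187.1] [267.1 206.5]
b1 [258.1 198.1] [255.8 197.6]
b2 [246.  191.9] [261.8 182. ]
b3 [256.9 192.1] [265.7 192.4]
outer+ [253.2 198.3] [241.  196.6]
0.8 [array([277. , 164.7]), array([286.9, 159.1]), array([309. , 197.6]), array([325.6, 203.8])]
1.2 [array([275.1, 167.1]), array([285. , 161.4]), array([309.3, 195.8]), array([325.7, 202. ])]
1.57 [array([274.5, 170.1]), array([284.3, 164.4]), array([308.9, 195.8]), array([325.1, 201.9])]
1.9 [array([274.8, 173.2]), array([284.6, 167.4]), array([308.1, 196.9]), array([324.2, 203. ])]
2.4 [array([276.7, 177.8]), array([286.4, 172. ]), array([306.3, 200.5]), array([322.3, 206.5])]
```

View pics/s4.png

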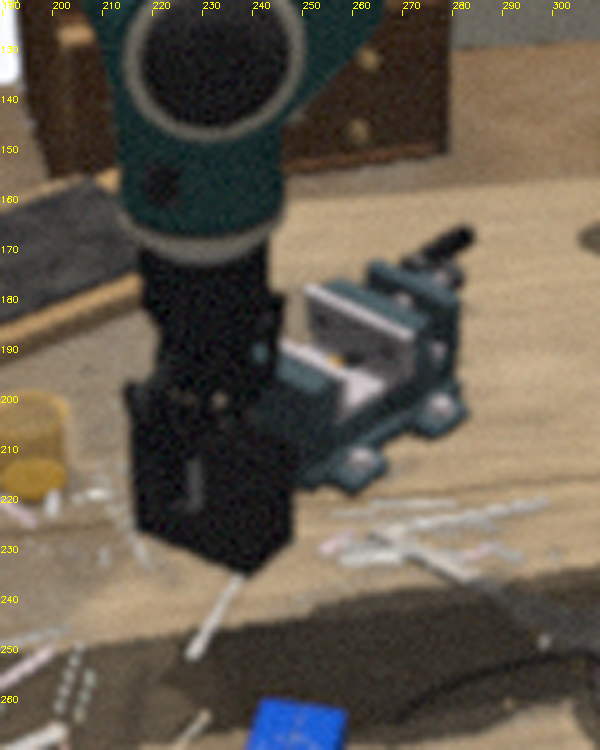

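View pics/s5.png

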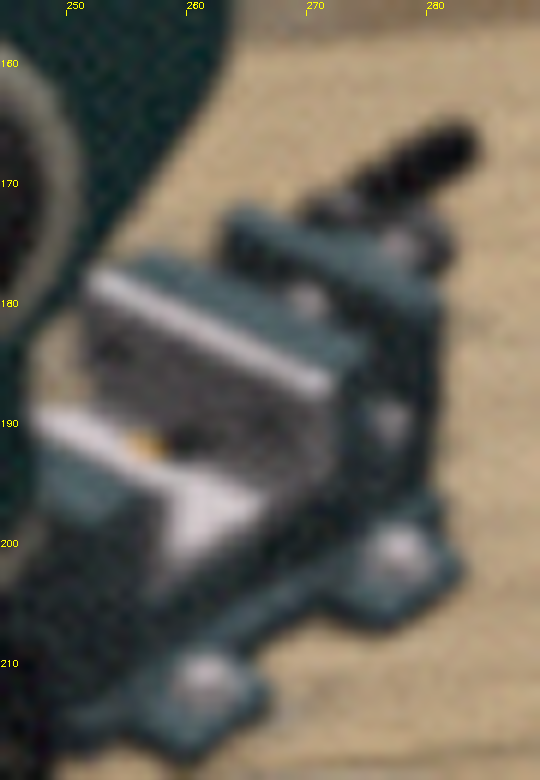

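```bash
cat >> p.py <<'E'
def tc(P,yang,cur,cy):
    """from commanded pose cur (mm), tool-y angle cy deg, tool straight down"""
    def M(a):
        a=np.radians(a); y=np.array([np.cos(a),np.sin(a),0]); z=np.array([0,0,-1.]); return np.c_[np.cross(y,z),y,z]
    d=M(cy).T@(np.array(P,float)-cur)/10; w=np.degrees(Ro.from_matrix(M(cy).T@M(yang)).as_rotvec())
    print('d(cm)',d.round(2),'w',w.round(2))
E
python3 -c "
from p import *
st(); tc([514.8,43.8,154],69.6,[472.1,325.1,153.9],80.04)"
```

```text
t 2.88 p [473.  325.5 156.1] yang 80.03 z [ 0.004  0.003 -1.   ] F [-0.5  0.8 -7.3] T [-0.02  0.03 -0.02] gap 49.3
d(cm) [-9.070e+00 -2.697e+01 -1.000e-02] w [ 0.    0.   10.44]
```

Emit:
{"op": "apply_moves", "data": {"targets": [{"dx":-1,"dy":-3,"dz":0,"wx":0,"wy":0,"wz":2,"claw":1},{"dx":-2.3,"dy":-6.7,"dz":0,"wx":0,"wy":0,"wz":4,"claw":1},{"dx":-3.5,"dy":-10.5,"dz":0,"wx":0,"wy":0,"wz":6,"claw":1},{"dx":-4.7,"dy":-14,"dz":0,"wx":0,"wy":0,"wz":8,"claw":1},{"dx":-5.9,"dy":-17.5,"dz":0,"wx":0,"wy":0,"wz":10.4,"claw":1}]}}

```text
t: 3.3
eef_pos: [498.7, 140.0, 151.9]
tool_rot: [-0.001, 0.178, 0.984, -0.001]
force: [1.7, -0.5, -5.4]
finger_gap: 49.1
```

```bash
python3 -c "
from p import *
st(); to([514.8,43.8,154],69.6)"
```

```text
t 3.3 p [498.7 140.  151.9] yang 69.54 z [-0.002 -0.001 -1.   ] F [ 1.7 -0.5 -5.4] T [ 0.03 -0.13 -0.04] gap 49.1
d(cm) [-4.87 -8.45 -0.2 ] w(deg) [-0.09 -0.09 -0.06]
```

Emit:
{"op": "apply_moves", "data": {"targets": [{"dx":-1.9,"dy":-3.4,"dz":0,"wx":0,"wy":0,"wz":0,"claw":1},{"dx":-3.6,"dy":-6.5,"dz":0,"wx":0,"wy":0,"wz":0,"claw":1},{"dx":-4.8,"dy":-8.7,"dz":0,"wx":0,"wy":0,"wz":0,"claw":1},{"dx":-4.8,"dy":-8.7,"dz":0,"wx":0,"wy":0,"wz":0,"claw":1},{"dx":-4.8,"dy":-8.7,"dz":0,"wx":0,"wy":0,"wz":0,"claw":1}]}}

```text
t: 3.72
eef_pos: [513.7, 42.2, 152.0]
tool_rot: [-0.001, 0.178, 0.984, -0.001]
force: [-0.4, 0.8, -6.7]
finger_gap: 49.2
```

Emit:
{"op": "apply_moves", "data": {"targets": [{"dx":0,"dy":0,"dz":0,"wx":0,"wy":0,"wz":0,"claw":1},{"dx":0,"dy":0,"dz":0,"wx":0,"wy":0,"wz":0,"claw":1},{"dx":0,"dy":0,"dz":0,"wx":0,"wy":0,"wz":0,"claw":1},{"dx":0,"dy":0,"dz":0,"wx":0,"wy":0,"wz":0,"claw":1}]}}

```text
t: 4.05
eef_pos: [514.2, 44.6, 153.1]
tool_rot: [-0.0, 0.176, 0.984, -0.0]
force: [-0.1, -1.1, -6.1]
finger_gap: 49.4
```

```bash
python3 -c "
from p import *
st(); to([514.8,43.8,98.9],69.6)
cv2.imwrite('pics/side6.png',env.snapshot('side')[:,:,::-1])
crop('pics/side6.png','pics/s6.png',210,90,310,220,5)
cv2.imwrite('pics/top6.png',env.snapshot('top')[:,:,::-1])
crop('pics/top6.png','pics/t6.png',220,150,340,240,6)"
```

```text
t 4.05 p [514.2  44.6 153.1] yang 69.7 z [-0. -0. -1.] F [-0.1 -1.1 -6.1] T [-0.01  0.    0.02] gap 49.4
d(cm) [-0.08 -0.05  5.42] w(deg) [-0.01 -0.02  0.1 ]
```

View pics/s6.png

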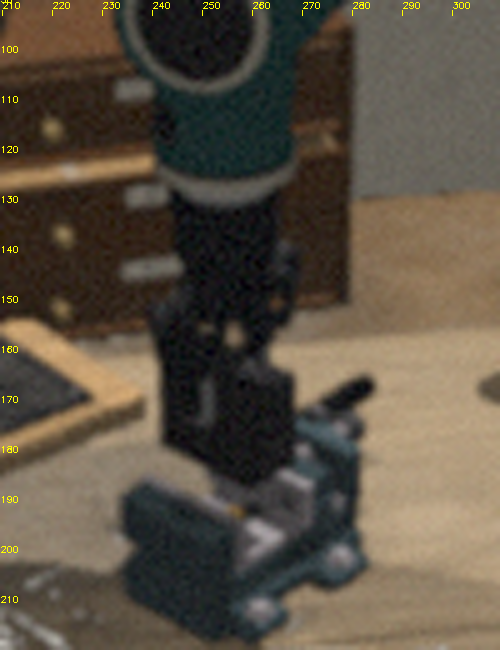

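View pics/t6.png

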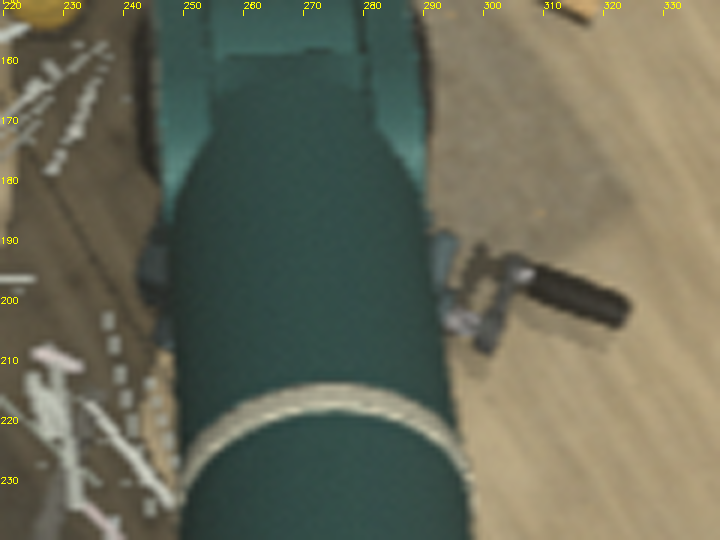

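```bash
python3 -c "
from m import *
R,t=pose(np.radians(69.7),[514.2,44.6,0])
for L,o in [((25,45),(259.5,186.5)),((-25,45),(268.1,181.1)),((25,-45),(242.5,177.5))]:
    print(proj('side',R@np.array([*L,114.2])+t)[0].round(1),o, (atz('side',*o,114.2)-R@np.array([*L,114.2])-t)@R)
crop('pics/side6.png','pics/s7.png',235,145,275,195,12)
from p import st;st()
"
```

```text
[259.8 188. ] (259.5, 186.5) [-6.31238329e+00 -7.15822141e+00  4.26325641e-14]
[269.2 182.3] (268.1, 181.1) [-3.44740011e+00 -8.36251976e+00  4.26325641e-14]
[241.3 178.9] (242.5, 177.5) [-9.83356606e+00 -3.44704111e+00  4.26325641e-14]
t 4.15 p [514.4  44.3 153.2] yang 69.67 z [-0. -0. -1.] F [-0.1  0.6 -5.7] T [ 0.03 -0.    0.02] gap 49.3
```

View pics/s7.png

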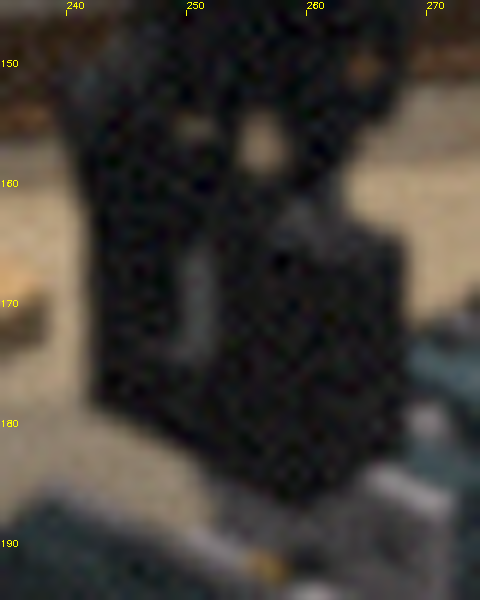

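Emit:
{"op": "apply_moves", "data": {"targets": [{"dx":-0.1,"dy":0,"dz":1,"wx":0,"wy":0,"wz":0,"claw":1},{"dx":-0.1,"dy":0,"dz":2.2,"wx":0,"wy":0,"wz":0,"claw":1},{"dx":-0.1,"dy":0,"dz":3.2,"wx":0,"wy":0,"wz":0,"claw":1},{"dx":-0.1,"dy":0,"dz":4,"wx":0,"wy":0,"wz":0,"claw":1},{"dx":-0.1,"dy":0,"dz":4,"wx":0,"wy":0,"wz":0,"claw":1}]}}

```text
t: 4.57
eef_pos: [514.4, 43.4, 111.4]
tool_rot: [-0.001, 0.177, 0.984, -0.001]
force: [0.3, -0.5, -6.1]
finger_gap: 48.9
```

Emit:
{"op": "apply_moves", "data": {"targets": [{"dx":0,"dy":0,"dz":0.3,"wx":0,"wy":0,"wz":0,"claw":1},{"dx":0,"dy":0,"dz":0.6,"wx":0,"wy":0,"wz":0,"claw":1},{"dx":0,"dy":0,"dz":0.9,"wx":0,"wy":0,"wz":0,"claw":1},{"dx":0,"dy":0,"dz":1.1,"wx":0,"wy":0,"wz":0,"claw":1},{"dx":0,"dy":0,"dz":1.1,"wx":0,"wy":0,"wz":0,"claw":1}]}}

```text
t: 4.98
eef_pos: [515.3, 43.5, 102.1]
tool_rot: [-0.0, 0.177, 0.984, -0.0]
force: [0.3, -0.4, -6.2]
finger_gap: 49.4
```

```bash
python3 -c "
from p import *
st()
cv2.imwrite('pics/side8.png',env.snapshot('side')[:,:,::-1])
crop('pics/side8.png','pics/s8.png',230,145,300,225,8)"
```

```text
t 4.98 p [515.3  43.5 102.1] yang 69.63 z [-0. -0. -1.] F [ 0.3 -0.4 -6.2] T [-0.03 -0.    0.01] gap 49.4
```

View pics/s8.png

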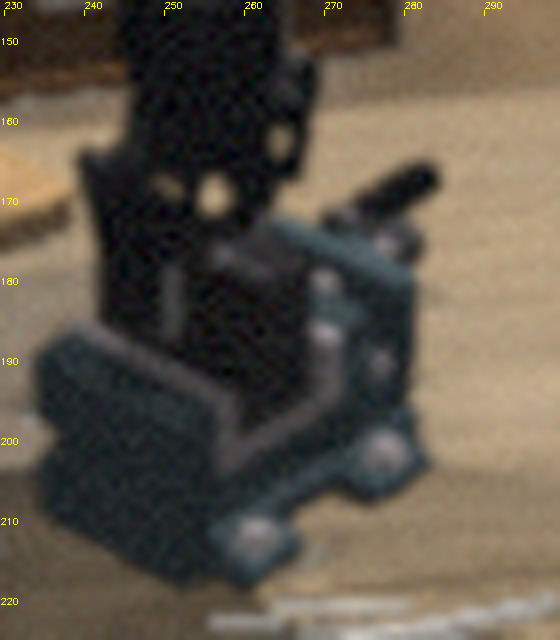

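Emit:
{"op": "apply_moves", "data": {"targets": [{"dx":0,"dy":0,"dz":0.1,"wx":0,"wy":0,"wz":0,"claw":1},{"dx":0,"dy":0,"dz":0.2,"wx":0,"wy":0,"wz":0,"claw":1},{"dx":0,"dy":0,"dz":0.3,"wx":0,"wy":0,"wz":0,"claw":1},{"dx":0,"dy":0,"dz":0.3,"wx":0,"wy":0,"wz":0,"claw":1},{"dx":0,"dy":0,"dz":0.3,"wx":0,"wy":0,"wz":0,"claw":1}]}}

```text
t: 5.45
eef_pos: [515.3, 43.5, 99.3]
tool_rot: [-0.0, 0.177, 0.984, -0.0]
force: [-0.3, -0.1, -5.9]
finger_gap: 49.4
```

```bash
python3 -c "
from p import *
st()"
```

```text
t 5.45 p [515.3  43.5  99.3] yang 69.63 z [-0. -0. -1.] F [-0.3 -0.1 -5.9] T [-0.01 -0.06  0.02] gap 49.4
```

Emit:
{"op": "apply_moves", "data": {"targets": [{"dx":0,"dy":0,"dz":0.05,"wx":0,"wy":0,"wz":0,"claw":1},{"dx":0,"dy":0,"dz":0.1,"wx":0,"wy":0,"wz":0,"claw":1},{"dx":0,"dy":0,"dz":0.1,"wx":0,"wy":0,"wz":0,"claw":1}]}}

```text
t: 5.7
eef_pos: [515.6, 43.5, 98.8]
tool_rot: [0.0, 0.177, 0.984, 0.0]
force: [-2.8, -1.0, 4.1]
finger_gap: 49.5
```

```bash
python3 -c "
from p import *
st()"
```

```text
t 5.7 p [515.6  43.5  98.8] yang 69.62 z [ 0.001  0.    -1.   ] F [-2.8 -1.   4.1] T [-0.18  0.64  0.02] gap 49.5
```

Emit:
{"op": "apply_moves", "data": {"targets": [{"dx":0,"dy":0,"dz":0,"wx":0,"wy":0,"wz":0,"claw":0.1},{"dx":0,"dy":0,"dz":0,"wx":0,"wy":0,"wz":0,"claw":-0.3},{"dx":0,"dy":0,"dz":0,"wx":0,"wy":0,"wz":0,"claw":-1},{"dx":0,"dy":0,"dz":0,"wx":0,"wy":0,"wz":0,"claw":-1},{"dx":0,"dy":0,"dz":0,"wx":0,"wy":0,"wz":0,"claw":-1}], "grip_force": 40}}

```text
t: 6.12
eef_pos: [515.5, 43.5, 98.4]
tool_rot: [0.0, 0.177, 0.984, -0.0]
force: [-0.5, 0.4, -0.2]
finger_gap: 85.2
```

```bash
python3 -c "
from p import *
st()"
```

```text
t 6.12 p [515.5  43.5  98.4] yang 69.63 z [ 0. -0. -1.] F [-0.5  0.4 -0.2] T [ 0.04  0.01 -0.03] gap 85.2
```

Emit:
{"op": "apply_moves", "data": {"targets": [{"dx":0,"dy":0,"dz":-2,"wx":0,"wy":0,"wz":0,"claw":-1},{"dx":0,"dy":0,"dz":-5,"wx":0,"wy":0,"wz":0,"claw":-1},{"dx":0,"dy":0,"dz":-7,"wx":0,"wy":0,"wz":0,"claw":-1},{"dx":0,"dy":0,"dz":-7,"wx":0,"wy":0,"wz":0,"claw":-1},{"dx":0,"dy":0,"dz":-7,"wx":0,"wy":0,"wz":0,"claw":-1}]}}

```text
t: 6.53
eef_pos: [515.9, 43.6, 169.1]
tool_rot: [0.001, 0.177, 0.984, 0.0]
force: [-0.6, -0.2, -0.1]
finger_gap: 85.5
```

```bash
python3 -c "
from p import *
st(); print(env.state()['q'].round(2))
R,t=pose(np.radians(69.6),[507.5,24.1,0])
a=1.75;adv=8*a/6.2832
for x0 in (-165,-175):
  print(R@np.array([x0+adv,-40*np.sin(a),74+40*np.cos(a)])+t)
to([420,-130,180],-20.4);to([420,-130,180],159.6)"
```

```text
t 6.53 p [515.9  43.6 169.1] yang 69.63 z [ 0.002  0.    -1.   ] F [-0.6 -0.2 -0.1] T [ 0.04  0.02 -0.03] gap 85.5
[-0.34  0.3   0.24  1.95 -0.09  0.9   1.15]
[ 487.65318011 -142.18271013   66.87015777]
[ 484.16745964 -151.55553002   66.87015777]
d(cm) [  2.95 -19.61  -1.12] w(deg) [1.300e-01 3.000e-02 9.003e+01]
d(cm) [  2.95 -19.61  -1.12] w(deg) [-3.000e-02  1.300e-01 -8.997e+01]
```

```bash
python3 -c "
from p import *
tc([484.2,-151.6,150],-20.4,[515.6,43.5,168.8],69.63)"
```

```text
d(cm) [ -3.85 -19.38   1.88] w [ 0.    0.   90.03]
```

Emit:
{"op": "apply_moves", "data": {"targets": [{"dx":-0.5,"dy":-2,"dz":0,"wx":0,"wy":0,"wz":7,"claw":-1},{"dx":-1,"dy":-4.5,"dz":0,"wx":0,"wy":0,"wz":14,"claw":-1},{"dx":-1.5,"dy":-7,"dz":0,"wx":0,"wy":0,"wz":21,"claw":-1},{"dx":-2,"dy":-9.5,"dz":0,"wx":0,"wy":0,"wz":28,"claw":-1},{"dx":-2.4,"dy":-12,"dz":0,"wx":0,"wy":0,"wz":35,"claw":-1}]}}

```text
t: 6.95
eef_pos: [495.3, -78.5, 167.3]
tool_rot: [-0.001, 0.467, 0.884, -0.0]
force: [0.6, -0.2, -0.4]
finger_gap: 85.4
```

```bash
python3 -c "
from p import *
st(); to([484.2,-151.6,150],-20.4)"
```

```text
t 6.95 p [495.3 -78.5 167.3] yang 34.29 z [-0.001 -0.    -1.   ] F [ 0.6 -0.2 -0.4] T [ 0.04 -0.04  0.03] gap 85.4
d(cm) [-5.42 -5.03  1.73] w(deg) [-8.000e-02  1.000e-02  5.469e+01]
```

Emit:
{"op": "apply_moves", "data": {"targets": [{"dx":-1.4,"dy":-1.3,"dz":0,"wx":0,"wy":0,"wz":7,"claw":-1},{"dx":-2.8,"dy":-2.6,"dz":0.6,"wx":0,"wy":0,"wz":14,"claw":-1},{"dx":-4.2,"dy":-3.9,"dz":1.2,"wx":0,"wy":0,"wz":21,"claw":-1},{"dx":-5.4,"dy":-5.1,"dz":1.8,"wx":0,"wy":0,"wz":28,"claw":-1},{"dx":-5.4,"dy":-5.1,"dz":1.8,"wx":0,"wy":0,"wz":35,"claw":-1}]}}

```text
t: 7.37
eef_pos: [483.0, -153.9, 148.5]
tool_rot: [-0.0, 0.713, 0.701, -0.001]
force: [-0.6, -1.2, -0.6]
finger_gap: 85.3
```

Emit:
{"op": "apply_moves", "data": {"targets": [{"dx":0,"dy":0,"dz":0,"wx":0,"wy":0,"wz":7,"claw":-1},{"dx":0,"dy":0,"dz":0,"wx":0,"wy":0,"wz":14,"claw":-1},{"dx":0,"dy":0,"dz":0,"wx":0,"wy":0,"wz":19.9,"claw":-1},{"dx":0,"dy":0,"dz":0,"wx":0,"wy":0,"wz":19.9,"claw":-1},{"dx":0,"dy":0,"dz":0,"wx":0,"wy":0,"wz":19.9,"claw":-1}]}}

```text
t: 7.78
eef_pos: [484.4, -150.6, 149.6]
tool_rot: [-0.0, 0.819, 0.573, -0.001]
force: [0.2, 0.1, -1.1]
finger_gap: 85.3
```

```bash
python3 -c "
from p import *
st(); to([484.2,-151.6,80],-20.4)
cv2.imwrite('pics/side9.png',env.snapshot('side')[:,:,::-1])
crop('pics/side9.png','pics/s9.png',225,90,325,220,6)
cv2.imwrite('pics/top9.png',env.snapshot('top')[:,:,::-1])
crop('pics/top9.png','pics/t9.png',230,150,340,240,6)"
```

```text
t 7.78 p [ 484.4 -150.6  149.6] yang -20.06 z [-0.001 -0.    -1.   ] F [ 0.2  0.1 -1.1] T [-0.02 -0.05  0.01] gap 85.3
d(cm) [-0.1   0.02  6.96] w(deg) [-0.06  0.05  0.34]
```

View pics/s9.png

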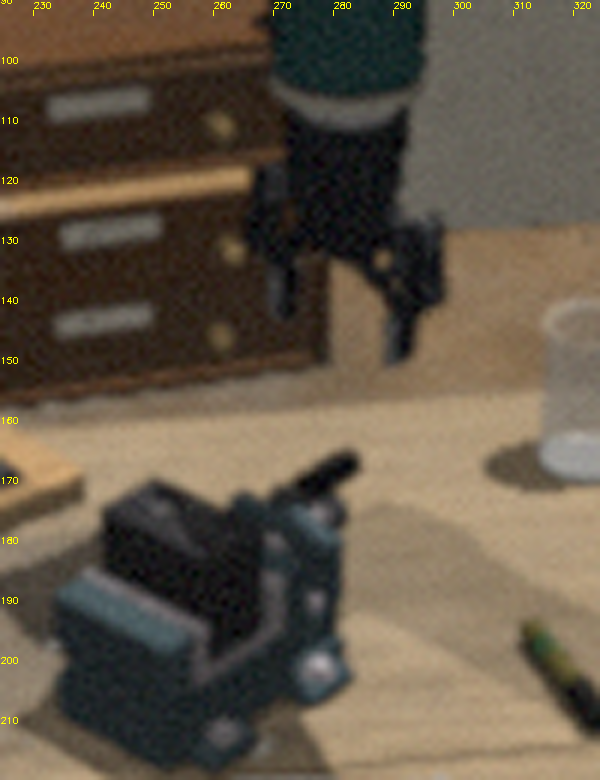

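View pics/t9.png

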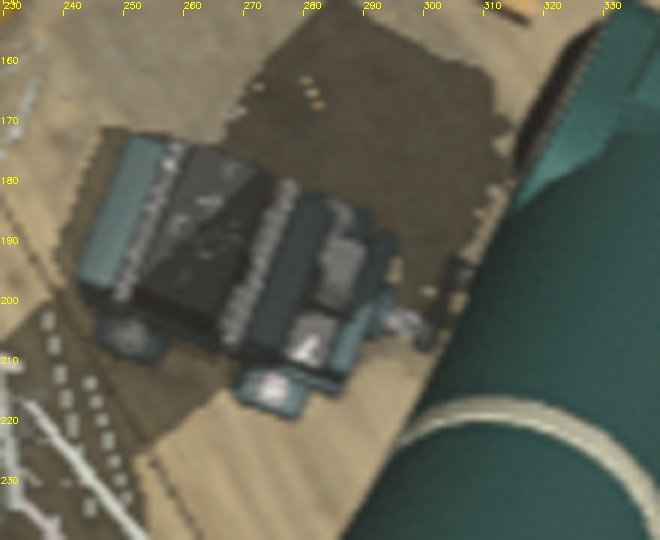

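```bash
python3 -c "
from m import *
crop('pics/top9.png','pics/t10.png',240,165,285,215,12)
R,t=pose(np.radians(69.6),[507.5,24.1,0])
tc=R.T@(np.array([515.5,43.5,0])-t);print(tc)
for L in [(25,-45),(-25,-45),(-25,45),(25,45)]:
    q=R@np.array([tc[0]+L[0],tc[1]+L[1],135])+t; print(L,proj('top',q)[0].round(1),proj('side',q)[0].round(1))
"
```

```text
[20.97184697 -0.7359582   0.        ]
(25, -45) [261.7 172.4] [241.  173.7]
(-25, -45) [275.6 177.6] [250.5 168.5]
(-25, 45) [266.2 202.3] [269.1 177.1]
(25, 45) [252.1 197. ] [259.5 182.7]
```

View pics/t10.png

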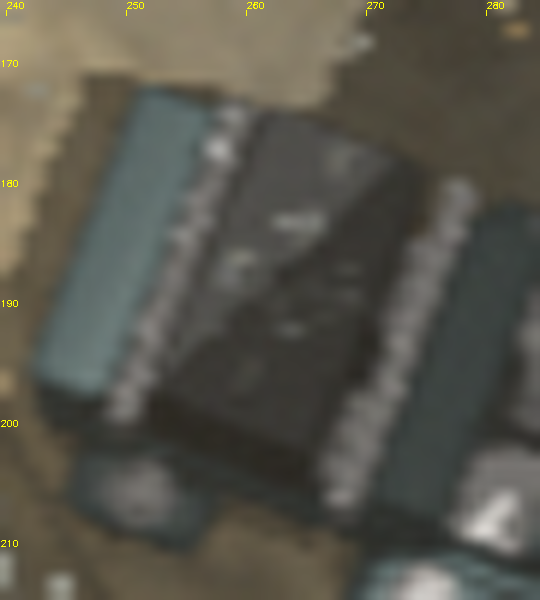

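Emit:
{"op": "apply_moves", "data": {"targets": [{"dx":0,"dy":0,"dz":2.5,"wx":0,"wy":0,"wz":0.3,"claw":-1},{"dx":0,"dy":0,"dz":5.5,"wx":0,"wy":0,"wz":0.3,"claw":-1},{"dx":0,"dy":0,"dz":8,"wx":0,"wy":0,"wz":0.3,"claw":-1},{"dx":0,"dy":0,"dz":10,"wx":0,"wy":0,"wz":0.3,"claw":-1},{"dx":0,"dy":0,"dz":10,"wx":0,"wy":0,"wz":0.3,"claw":-1}]}}

```text
t: 8.3
eef_pos: [482.8, -150.4, 47.1]
tool_rot: [-0.002, 0.821, 0.57, -0.002]
force: [-0.4, -0.1, -0.9]
finger_gap: 85.3
```

Emit:
{"op": "apply_moves", "data": {"targets": [{"dx":0,"dy":0,"dz":0,"wx":0,"wy":0,"wz":0,"claw":-1},{"dx":0,"dy":0,"dz":0,"wx":0,"wy":0,"wz":0,"claw":-1}]}}

```text
t: 8.47
eef_pos: [485.3, -151.1, 51.4]
tool_rot: [0.0, 0.822, 0.57, 0.0]
force: [0.2, 0.0, 0.6]
finger_gap: 85.4
```

```bash
python3 -c "
from p import *
st()
cv2.imwrite('pics/side11.png',env.snapshot('side')[:,:,::-1])
crop('pics/side11.png','pics/s11.png',245,130,315,210,8)"
```

```text
t 8.47 p [ 485.3 -151.1   51.4] yang -20.53 z [ 0.001 -0.    -1.   ] F [0.2 0.  0.6] T [-0.02 -0.01  0.01] gap 85.4
```

View pics/s11.png

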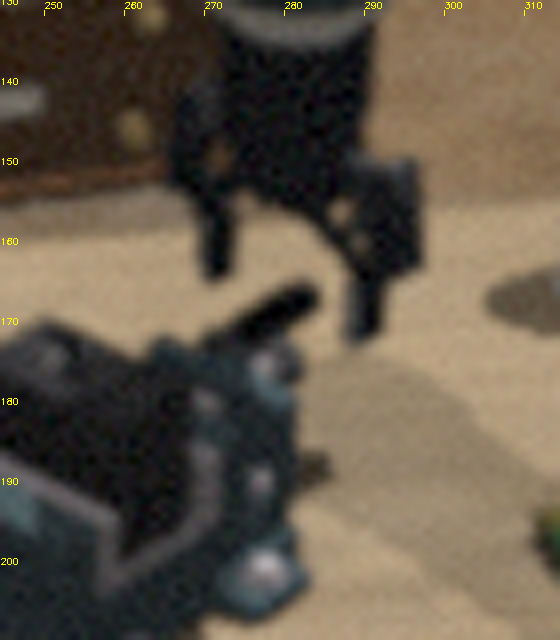

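Emit:
{"op": "apply_moves", "data": {"targets": [{"dx":0,"dy":0,"dz":0,"wx":0,"wy":0,"wz":0,"claw":1},{"dx":0,"dy":0,"dz":0,"wx":0,"wy":0,"wz":0,"claw":1},{"dx":0,"dy":0,"dz":0,"wx":0,"wy":0,"wz":0,"claw":1},{"dx":0,"dy":0,"dz":0,"wx":0,"wy":0,"wz":0,"claw":1},{"dx":0,"dy":0,"dz":0,"wx":0,"wy":0,"wz":0,"claw":1}], "grip_force": 50}}

```text
t: 8.93
eef_pos: [484.9, -150.8, 50.5]
tool_rot: [0.0, 0.822, 0.57, 0.0]
force: [-0.1, 0.6, -1.1]
finger_gap: 25.4
```

Emit:
{"op": "apply_moves", "data": {"targets": [{"dx":0,"dy":0,"dz":0,"wx":0,"wy":0,"wz":0,"claw":1},{"dx":0,"dy":0,"dz":0,"wx":0,"wy":0,"wz":0,"claw":1},{"dx":0,"dy":0,"dz":0,"wx":0,"wy":0,"wz":0,"claw":1},{"dx":0,"dy":0,"dz":0,"wx":0,"wy":0,"wz":0,"claw":1}]}}

```text
t: 9.27
eef_pos: [485.9, -151.2, 50.7]
tool_rot: [0.001, 0.822, 0.57, 0.001]
force: [6.2, -2.3, -1.8]
finger_gap: 20.2
```

```bash
python3 -c "
from p import *
st()
cv2.imwrite('pics/side12.png',env.snapshot('side')[:,:,::-1])
crop('pics/side12.png','pics/s12.png',245,130,315,210,8)"
```

```text
t 9.27 p [ 485.9 -151.2   50.7] yang -20.57 z [ 0.002 -0.001 -1.   ] F [ 6.2 -2.3 -1.8] T [-0.48 -1.2   0.02] gap 20.2
```

View pics/s12.png

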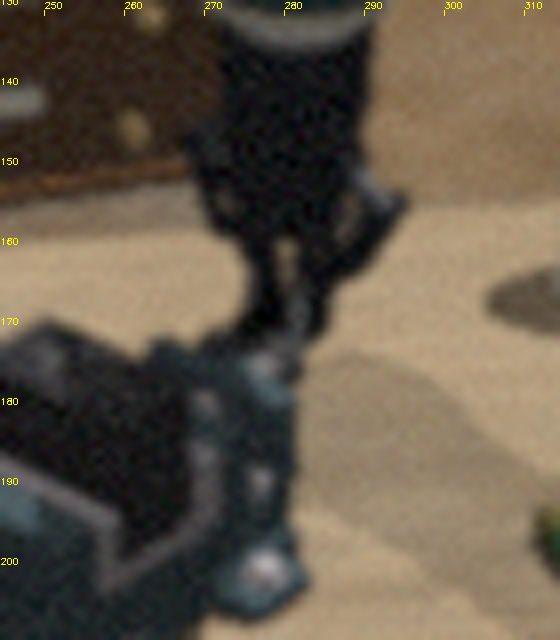

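```bash
cat > c.py <<'E'
from p import *
R0,t0=pose(np.radians(69.6),[507.5,24.1,0])
def vs(log=True):
    s=env.state(); p=R0.T@(s['eef_pos']-t0); f=R0.T@s['force']
    print('t',round(s['t'],2),'vise xyz',p.round(2),'F(vise)',f.round(1),'gap',round(s['finger_gap'],1),'|F|',np.linalg.norm(f).round(1))
def rows(a0,das,r=40.,off=(0,0,0)):
    for d in das:
        a=a0+d; print('%.2f'%a,'dx %.2f dy %.2f dz %.2f'%(8*d/6.2832/10+off[0],r*(np.sin(a)-np.sin(a0))/10+off[1],-r*(np.cos(a)-np.cos(a0))/10+off[2]))
E
python3 -c "
from c import *
vs();rows(1.68,[.1,.2,.3,.4,.5])"
```

```text
t 9.32 vise xyz [-171.79  -40.87   50.7 ] F(vise) [-0.9 -6.4 -1.8] gap 20.3 |F| 6.7
1.78 dx 0.01 dy -0.06 dz 0.39
1.88 dx 0.03 dy -0.17 dz 0.78
1.98 dx 0.04 dy -0.31 dz 1.16
2.08 dx 0.05 dy -0.48 dz 1.51
2.18 dx 0.06 dy -0.70 dz 1.85
```

Emit:
{"op": "apply_moves", "data": {"targets": [{"dx":0.01,"dy":-0.03,"dz":0.39,"wx":0,"wy":0,"wz":0,"claw":1},{"dx":0.03,"dy":-0.13,"dz":0.78,"wx":0,"wy":0,"wz":0,"claw":1},{"dx":0.04,"dy":-0.27,"dz":1.16,"wx":0,"wy":0,"wz":0,"claw":1},{"dx":0.04,"dy":-0.27,"dz":1.16,"wx":0,"wy":0,"wz":0,"claw":1}]}}

```text
t: 9.65
eef_pos: [481.7, -149.1, 38.1]
tool_rot: [-0.001, 0.822, 0.57, -0.0]
force: [-2.6, 1.3, -2.4]
finger_gap: 20.4
```

```bash
python3 -c "
from c import *
vs()"
```

```text
t 9.65 vise xyz [-171.36  -36.19   38.08] F(vise) [ 0.3  2.9 -2.4] gap 20.4 |F| 3.8
```

Emit:
{"op": "apply_moves", "data": {"targets": [{"dx":0,"dy":0,"dz":0,"wx":0,"wy":0,"wz":0,"claw":1},{"dx":0,"dy":0,"dz":0,"wx":0,"wy":0,"wz":0,"claw":1},{"dx":0,"dy":0,"dz":0,"wx":0,"wy":0,"wz":0,"claw":1}]}}

```text
t: 9.9
eef_pos: [481.9, -149.2, 38.4]
tool_rot: [-0.0, 0.822, 0.57, -0.0]
force: [-2.8, 1.6, -4.6]
finger_gap: 20.4
```

```bash
python3 -c "
from c import *
vs()
cv2.imwrite('pics/side13.png',env.snapshot('side')[:,:,::-1])
crop('pics/side13.png','pics/s13.png',245,130,315,210,8)"
```

```text
t 9.9 vise xyz [-171.35  -36.4    38.43] F(vise) [ 0.5  3.2 -4.6] gap 20.4 |F| 5.6
```

View pics/s13.png

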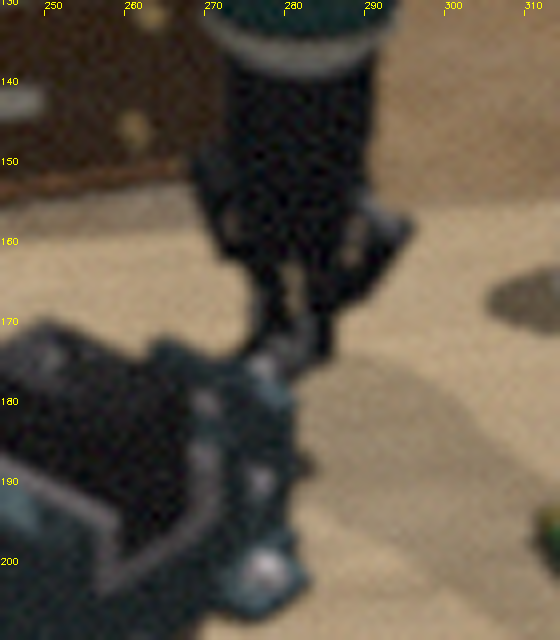

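```bash
cat >> c.py <<'E'
def circ(cmd,a0,das,yc=-1.55,zc=58.07,r=40.):
    """cmd=(y,z) in vise"""
    for d in das:
        a=a0+d; y=yc-r*np.sin(a); z=zc+r*np.cos(a)
        print('%.2f'%a,'dx %.2f dy %.2f dz %.2f'%(8*d/62.832,-(y-cmd[0])/10,-(z-cmd[1])/10),'abs',round(y,1),round(z,1))
E
python3 -c "
from c import *
circ((-37.25,38.9),2.084,[.2,.4,.6,.8,1.0])"
```

```text
2.28 dx 0.03 dy -0.54 dz 0.70 abs -31.8 31.9
2.48 dx 0.05 dy -1.13 dz 1.25 abs -26.0 26.4
2.68 dx 0.08 dy -1.80 dz 1.67 abs -19.2 22.2
2.88 dx 0.10 dy -2.55 dz 1.95 abs -11.7 19.4
3.08 dx 0.13 dy -3.34 dz 2.08 abs -3.9 18.1
```

Emit:
{"op": "apply_moves", "data": {"targets": [{"dx":0.03,"dy":-0.54,"dz":0.7,"wx":0,"wy":0,"wz":0,"claw":1},{"dx":0.05,"dy":-1.13,"dz":1.25,"wx":0,"wy":0,"wz":0,"claw":1},{"dx":0.08,"dy":-1.8,"dz":1.67,"wx":0,"wy":0,"wz":0,"claw":1},{"dx":0.1,"dy":-2.55,"dz":1.95,"wx":0,"wy":0,"wz":0,"claw":1}]}}

```text
t: 10.28
eef_pos: [460.2, -140.1, 19.7]
tool_rot: [0.001, 0.822, 0.569, 0.001]
force: [3.0, -0.5, 13.0]
finger_gap: 20.7
```

```bash
python3 -c "
from c import *
vs()"
```

```text
t 10.28 vise xyz [-170.39  -12.87   19.73] F(vise) [ 0.6 -3.  13. ] gap 20.7 |F| 13.4
```

```bash
python3 -c "
from c import *
P=np.array([[-40.87,50.7],[-36.4,38.43],[-12.87,19.73]])
from scipy.optimize import least_squares
s=least_squares(lambda c:np.hypot(*(P-c).T)-40,[-1.5,58]);print(s.x,s.fun); c=s.x
print([np.arctan2(-(p-c)[0],(p-c)[1]) for p in P])
circ((-11.75,19.4),2.80,[.2,.4,.6,.8,1.0],*c)"
```

```text
[-1.56357993 58.09705947] [-0.00361081  0.00461713 -0.00167019]
[np.float64(1.756810373160054), np.float64(2.0847451435902866), np.float64(2.855013759026639)]
3.00 dx 0.03 dy -0.45 dz 0.09 abs -7.2 18.5
3.20 dx 0.05 dy -1.25 dz 0.12 abs 0.8 18.2
3.40 dx 0.08 dy -2.04 dz -0.00 abs 8.7 19.4
3.60 dx 0.10 dy -2.79 dz -0.28 abs 16.1 22.2
3.80 dx 0.13 dy -3.47 dz -0.71 abs 22.9 26.5
```

```bash
python3 -c "
from c import *
circ((-11.75,19.4),2.884,[.2,.4,.6,.8,1.0],-1.56,58.4)
print();circ((26,29.4),3.884,[.2,.4,.6,.8,1.0],-1.56,58.4)"
```

```text
3.08 dx 0.03 dy -0.79 dz 0.09 abs -3.9 18.5
3.28 dx 0.05 dy -1.59 dz 0.06 abs 4.1 18.8
3.48 dx 0.08 dy -2.36 dz -0.13 abs 11.9 20.7
3.68 dx 0.10 dy -3.08 dz -0.47 abs 19.1 24.1
3.88 dx 0.13 dy -3.72 dz -0.95 abs 25.5 28.9

4.08 dx 0.03 dy -0.48 dz -0.55 abs 30.8 34.9
4.28 dx 0.05 dy -0.88 dz -1.24 abs 34.8 41.8
4.48 dx 0.08 dy -1.14 dz -1.99 abs 37.4 49.3
4.68 dx 0.10 dy -1.24 dz -2.79 abs 38.4 57.3
4.88 dx 0.13 dy -1.19 dz -3.58 abs 37.9 65.2
```

Emit:
{"op": "apply_moves", "data": {"targets": [{"dx":0.03,"dy":-0.79,"dz":0.09,"wx":0,"wy":0,"wz":0,"claw":1},{"dx":0.05,"dy":-1.59,"dz":0.06,"wx":0,"wy":0,"wz":0,"claw":1},{"dx":0.08,"dy":-2.36,"dz":-0.13,"wx":0,"wy":0,"wz":0,"claw":1},{"dx":0.1,"dy":-3.08,"dz":-0.47,"wx":0,"wy":0,"wz":0,"claw":1},{"dx":0.13,"dy":-3.72,"dz":-0.95,"wx":0,"wy":0,"wz":0,"claw":1}]}}

```text
t: 10.7
eef_pos: [425.0, -125.6, 28.9]
tool_rot: [0.001, 0.822, 0.569, 0.0]
force: [5.0, -2.4, -4.3]
finger_gap: 20.4
```

```bash
python3 -c "
from c import *
vs()
circ((25.5,28.9),3.884,[.2,.4,.6,.8,1.0],-1.56,58.4)"
```

```text
t 10.7 vise xyz [-169.08   25.16   28.9 ] F(vise) [-0.5 -5.5 -4.3] gap 20.4 |F| 7.0
4.08 dx 0.03 dy -0.53 dz -0.60 abs 30.8 34.9
4.28 dx 0.05 dy -0.93 dz -1.29 abs 34.8 41.8
4.48 dx 0.08 dy -1.19 dz -2.04 abs 37.4 49.3
4.68 dx 0.10 dy -1.29 dz -2.84 abs 38.4 57.3
4.88 dx 0.13 dy -1.24 dz -3.63 abs 37.9 65.2
```

Emit:
{"op": "apply_moves", "data": {"targets": [{"dx":0.03,"dy":-0.53,"dz":-0.6,"wx":0,"wy":0,"wz":0,"claw":1},{"dx":0.05,"dy":-0.93,"dz":-1.29,"wx":0,"wy":0,"wz":0,"claw":1},{"dx":0.08,"dy":-1.19,"dz":-2.04,"wx":0,"wy":0,"wz":0,"claw":1},{"dx":0.1,"dy":-1.29,"dz":-2.84,"wx":0,"wy":0,"wz":0,"claw":1},{"dx":0.13,"dy":-1.24,"dz":-3.63,"wx":0,"wy":0,"wz":0,"claw":1}]}}

```text
t: 11.12
eef_pos: [413.6, -119.9, 65.9]
tool_rot: [0.001, 0.822, 0.569, 0.0]
force: [7.5, -4.4, -10.0]
finger_gap: 20.6
```

```bash
python3 -c "
from c import *
vs()
circ((37.9,65.2),4.884,[.2,.4,.6,.8,1.0],-1.56,58.3)"
```

```text
t 11.12 vise xyz [-167.7    37.81   65.89] F(vise) [ -1.5  -8.6 -10. ] gap 20.6 |F| 13.3
5.08 dx 0.03 dy 0.22 dz -0.76 abs 35.7 72.8
5.28 dx 0.05 dy 0.58 dz -1.47 abs 32.1 79.9
5.48 dx 0.08 dy 1.08 dz -2.10 abs 27.1 86.2
5.68 dx 0.10 dy 1.69 dz -2.61 abs 21.0 91.3
5.88 dx 0.13 dy 2.39 dz -3.00 abs 14.0 95.2
```

Emit:
{"op": "apply_moves", "data": {"targets": [{"dx":0.03,"dy":0.27,"dz":-0.76,"wx":0,"wy":0,"wz":0,"claw":1},{"dx":0.05,"dy":0.63,"dz":-1.47,"wx":0,"wy":0,"wz":0,"claw":1},{"dx":0.08,"dy":1.13,"dz":-2.1,"wx":0,"wy":0,"wz":0,"claw":1},{"dx":0.1,"dy":1.74,"dz":-2.61,"wx":0,"wy":0,"wz":0,"claw":1},{"dx":0.13,"dy":2.44,"dz":-3.0,"wx":0,"wy":0,"wz":0,"claw":1}]}}

```text
t: 11.53
eef_pos: [436.3, -127.0, 95.3]
tool_rot: [-0.001, 0.822, 0.57, -0.001]
force: [-6.2, -0.8, -6.4]
finger_gap: 19.8
```

```bash
python3 -c "
from c import *
vs()
circ((13.5,95.2),5.884,[.2,.4,.6,.8,1.0],-1.8,58.2)"
```

```text
t 11.53 vise xyz [-166.45   14.08   95.32] F(vise) [-2.9  5.5 -6.4] gap 19.8 |F| 8.9
6.08 dx 0.03 dy 0.74 dz -0.22 abs 6.1 97.4
6.28 dx 0.05 dy 1.53 dz -0.30 abs -1.8 98.2
6.48 dx 0.08 dy 2.33 dz -0.22 abs -9.8 97.4
6.68 dx 0.10 dy 3.09 dz 0.02 abs -17.4 95.0
6.88 dx 0.13 dy 3.79 dz 0.40 abs -24.4 91.2
```

Emit:
{"op": "apply_moves", "data": {"targets": [{"dx":0.02,"dy":0.74,"dz":-0.22,"wx":0,"wy":0,"wz":0,"claw":1},{"dx":0.04,"dy":1.53,"dz":-0.3,"wx":0,"wy":0,"wz":0,"claw":1},{"dx":0.07,"dy":2.33,"dz":-0.22,"wx":0,"wy":0,"wz":0,"claw":1},{"dx":0.1,"dy":3.09,"dz":0.02,"wx":0,"wy":0,"wz":0,"claw":1},{"dx":0.12,"dy":3.79,"dz":0.4,"wx":0,"wy":0,"wz":0,"claw":1}]}}

```text
t: 11.95
eef_pos: [473.1, -139.4, 91.3]
tool_rot: [-0.0, 0.822, 0.57, -0.0]
force: [-5.3, 0.8, 1.9]
finger_gap: 19.9
```

```bash
python3 -c "
from c import *
vs()
circ((-24.4,91.2),6.884,[.2,.4,.6,.8,1.0],-1.6,58.1)"
```

```text
t 11.95 vise xyz [-165.25  -24.79   91.32] F(vise) [-1.1  5.3  1.9] gap 19.9 |F| 5.7
7.08 dx 0.03 dy 0.59 dz 0.53 abs -30.3 85.9
7.28 dx 0.05 dy 1.09 dz 1.15 abs -35.3 79.7
7.48 dx 0.08 dy 1.45 dz 1.86 abs -38.9 72.6
7.68 dx 0.10 dy 1.66 dz 2.63 abs -41.0 64.9
7.88 dx 0.13 dy 1.72 dz 3.43 abs -41.6 56.9
```

Emit:
{"op": "apply_moves", "data": {"targets": [{"dx":0.03,"dy":0.59,"dz":0.53,"wx":0,"wy":0,"wz":0,"claw":1},{"dx":0.05,"dy":1.09,"dz":1.15,"wx":0,"wy":0,"wz":0,"claw":1},{"dx":0.08,"dy":1.45,"dz":1.86,"wx":0,"wy":0,"wz":0,"claw":1},{"dx":0.1,"dy":1.66,"dz":2.63,"wx":0,"wy":0,"wz":0,"claw":1},{"dx":0.13,"dy":1.7,"dz":3.43,"wx":0,"wy":0,"wz":0,"claw":1}]}}

```text
t: 12.37
eef_pos: [489.6, -144.2, 56.2]
tool_rot: [0.0, 0.822, 0.569, 0.0]
force: [-3.8, 0.9, 6.6]
finger_gap: 20.5
```

```bash
python3 -c "
from c import *
vs()
circ((-41.4,56.9),7.884,[.2,.4,.6,.8,1.0],-1.56,58.1)
cv2.imwrite('pics/side14.png',env.snapshot('side')[:,:,::-1])
crop('pics/side14.png','pics/s14.png',225,130,315,220,7)"
```

```text
t 12.37 vise xyz [-163.98  -41.88   56.17] F(vise) [-0.5  3.8  6.6] gap 20.5 |F| 7.6
8.08 dx 0.03 dy -0.09 dz 0.79 abs -40.5 49.0
8.28 dx 0.05 dy -0.35 dz 1.55 abs -37.9 41.4
8.48 dx 0.08 dy -0.75 dz 2.24 abs -33.9 34.5
8.68 dx 0.10 dy -1.28 dz 2.83 abs -28.6 28.6
8.88 dx 0.13 dy -1.92 dz 3.31 abs -22.2 23.8
```

View pics/s14.png

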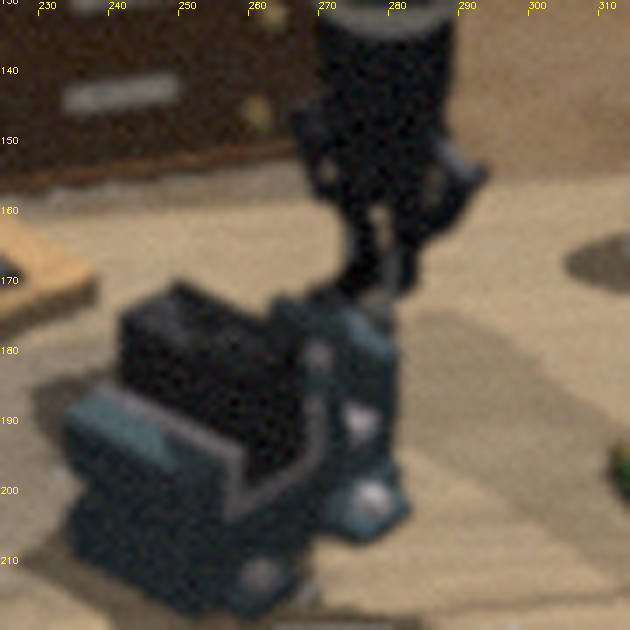

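Emit:
{"op": "apply_moves", "data": {"targets": [{"dx":0.03,"dy":-0.09,"dz":0.79,"wx":0,"wy":0,"wz":0,"claw":1},{"dx":0.05,"dy":-0.35,"dz":1.55,"wx":0,"wy":0,"wz":0,"claw":1},{"dx":0.08,"dy":-0.75,"dz":2.24,"wx":0,"wy":0,"wz":0,"claw":1},{"dx":0.1,"dy":-1.28,"dz":2.83,"wx":0,"wy":0,"wz":0,"claw":1},{"dx":0.13,"dy":-1.92,"dz":3.31,"wx":0,"wy":0,"wz":0,"claw":1}]}}

```text
t: 12.83
eef_pos: [471.7, -136.2, 23.6]
tool_rot: [0.0, 0.822, 0.569, 0.0]
force: [-4.7, 0.3, 19.9]
finger_gap: 20.0
```

```bash
python3 -c "
from c import *
vs()
circ((-22.2,23.8),8.884,[.1,.2,.3,.4,.5,.6,.7],-1.56,58.4)"
```

```text
t 12.83 vise xyz [-162.71  -22.31   23.57] F(vise) [-1.4  4.5 19.9] gap 20.0 |F| 20.5
8.98 dx 0.01 dy -0.36 dz 0.16 abs -18.6 22.2
9.08 dx 0.03 dy -0.73 dz 0.31 abs -14.9 20.7
9.18 dx 0.04 dy -1.11 dz 0.42 abs -11.1 19.6
9.28 dx 0.05 dy -1.50 dz 0.50 abs -7.2 18.8
9.38 dx 0.06 dy -1.90 dz 0.54 abs -3.2 18.4
9.48 dx 0.08 dy -2.30 dz 0.53 abs 0.8 18.5
9.58 dx 0.09 dy -2.70 dz 0.49 abs 4.8 18.9
```

```bash
python3 -c "
from c import *
circ((-22.2,23.8),8.884,[.1,.2,.3,.4,.5,.6,.7],-1.3,59.3)"
```

```text
8.98 dx 0.01 dy -0.38 dz 0.07 abs -18.4 23.1
9.08 dx 0.03 dy -0.75 dz 0.22 abs -14.7 21.6
9.18 dx 0.04 dy -1.14 dz 0.33 abs -10.8 20.5
9.28 dx 0.05 dy -1.53 dz 0.41 abs -6.9 19.7
9.38 dx 0.06 dy -1.93 dz 0.45 abs -2.9 19.3
9.48 dx 0.08 dy -2.33 dz 0.44 abs 1.1 19.4
9.58 dx 0.09 dy -2.72 dz 0.40 abs 5.0 19.8
```

Emit:
{"op": "apply_moves", "data": {"targets": [{"dx":0.01,"dy":-0.38,"dz":0.07,"wx":0,"wy":0,"wz":0,"claw":1},{"dx":0.03,"dy":-0.75,"dz":0.22,"wx":0,"wy":0,"wz":0,"claw":1},{"dx":0.04,"dy":-1.14,"dz":0.33,"wx":0,"wy":0,"wz":0,"claw":1},{"dx":0.05,"dy":-1.53,"dz":0.41,"wx":0,"wy":0,"wz":0,"claw":1},{"dx":0.06,"dy":-1.93,"dz":0.45,"wx":0,"wy":0,"wz":0,"claw":1}]}}

```text
t: 13.25
eef_pos: [454.4, -129.1, 18.9]
tool_rot: [0.001, 0.822, 0.569, 0.0]
force: [6.2, -2.8, -13.2]
finger_gap: 20.0
```

```bash
python3 -c "
from c import *
vs()
circ((-2.9,19.3),9.384,[.1,.2,.3,.4,.5],-1.3,59.2)"
```

```text
t 13.25 vise xyz [-162.08   -3.6    18.86] F(vise) [ -0.5  -6.8 -13.2] gap 20.0 |F| 14.8
9.48 dx 0.01 dy -0.40 dz 0.00 abs 1.1 19.3
9.58 dx 0.03 dy -0.79 dz -0.04 abs 5.0 19.7
9.68 dx 0.04 dy -1.19 dz -0.12 abs 9.0 20.5
9.78 dx 0.05 dy -1.57 dz -0.25 abs 12.8 21.8
9.88 dx 0.06 dy -1.93 dz -0.40 abs 16.4 23.3
```

Emit:
{"op": "apply_moves", "data": {"targets": [{"dx":0.01,"dy":-0.4,"dz":0.06,"wx":0,"wy":0,"wz":0,"claw":1},{"dx":0.03,"dy":-0.79,"dz":0.02,"wx":0,"wy":0,"wz":0,"claw":1},{"dx":0.04,"dy":-1.19,"dz":-0.06,"wx":0,"wy":0,"wz":0,"claw":1}]}}

```text
t: 13.5
eef_pos: [443.5, -124.6, 19.8]
tool_rot: [0.001, 0.822, 0.569, 0.0]
force: [4.8, -3.7, -3.4]
finger_gap: 19.9
```

```bash
cat >> c.py <<'E'
def tr(c=(-1.45,58.4)):
    s=env.state(); p=(R0.T@(s['eef_pos']-t0))[1:]-c; f=(R0.T@s['force'])[1:]
    a=np.arctan2(-p[0],p[1])+2*np.pi; a+=2*np.pi*(a<7); print('a',a.round(3),'r',np.hypot(*p).round(2),'Ftan',(f@[-np.cos(a),-np.sin(a)]).round(1),'Frad',(f@[-np.sin(a),np.cos(a)]).round(1))
E
python3 -c "
from c import *
vs();tr()
circ((9.0,19.9),9.684,[.1,.2,.3,.4,.5],-1.45,58.5)"
```

```text
t 13.5 vise xyz [-161.69    8.12   19.83] F(vise) [-1.8 -5.8 -3.4] gap 19.9 |F| 6.9
a 9.668 r 39.74 Ftan -6.4 Frad 1.9
9.78 dx 0.01 dy -0.36 dz -0.12 abs 12.6 21.1
9.88 dx 0.03 dy -0.73 dz -0.27 abs 16.3 22.6
9.98 dx 0.04 dy -1.08 dz -0.47 abs 19.8 24.6
10.08 dx 0.05 dy -1.41 dz -0.70 abs 23.1 26.9
10.18 dx 0.06 dy -1.71 dz -0.96 abs 26.1 29.5
```

Emit:
{"op": "apply_moves", "data": {"targets": [{"dx":0.01,"dy":-0.36,"dz":-0.12,"wx":0,"wy":0,"wz":0,"claw":1},{"dx":0.03,"dy":-0.73,"dz":-0.27,"wx":0,"wy":0,"wz":0,"claw":1}]}}

```text
t: 13.67
eef_pos: [436.6, -121.7, 22.5]
tool_rot: [0.001, 0.822, 0.569, 0.0]
force: [3.9, -4.7, -3.6]
finger_gap: 20.5
```

```bash
python3 -c "
from c import *
vs();tr()
circ((16.3,22.6),9.884,[.1,.2,.3,.4,.5],-1.45,58.5)"
```

```text
t 13.67 vise xyz [-161.37   15.63   22.51] F(vise) [-3.1 -5.3 -3.6] gap 20.5 |F| 7.1
a 9.869 r 39.74 Ftan -6.3 Frad 0.9
9.98 dx 0.01 dy -0.35 dz -0.20 abs 19.8 24.6
10.08 dx 0.03 dy -0.68 dz -0.43 abs 23.1 26.9
10.18 dx 0.04 dy -0.98 dz -0.69 abs 26.1 29.5
10.28 dx 0.05 dy -1.25 dz -0.98 abs 28.8 32.4
10.38 dx 0.06 dy -1.50 dz -1.29 abs 31.3 35.5
```

Baseline drag is about 6.3 N. From here I go in one or two 0.1 rad steps per call.

Emit:
{"op": "apply_moves", "data": {"targets": [{"dx":0.01,"dy":-0.35,"dz":-0.2,"wx":0,"wy":0,"wz":0,"claw":1},{"dx":0.01,"dy":-0.35,"dz":-0.2,"wx":0,"wy":0,"wz":0,"claw":1}]}}

```text
t: 13.83
eef_pos: [432.9, -120.2, 24.7]
tool_rot: [0.001, 0.822, 0.569, 0.0]
force: [-0.9, -3.9, 0.5]
finger_gap: 20.2
```

```bash
python3 -c "
from c import *
vs();tr()
circ((19.8,24.6),9.984,[.1,.2,.3,.4,.5],-1.45,58.5)"
```

```text
t 13.83 vise xyz [-161.23   19.65   24.68] F(vise) [-4.  -0.5  0.5] gap 20.2 |F| 4.0
a 9.984 r 39.78 Ftan -0.2 Frad -0.8
10.08 dx 0.01 dy -0.33 dz -0.23 abs 23.1 26.9
10.18 dx 0.03 dy -0.63 dz -0.49 abs 26.1 29.5
10.28 dx 0.04 dy -0.90 dz -0.78 abs 28.8 32.4
10.38 dx 0.05 dy -1.15 dz -1.09 abs 31.3 35.5
10.48 dx 0.06 dy -1.36 dz -1.43 abs 33.4 38.9
```

Emit:
{"op": "apply_moves", "data": {"targets": [{"dx":0,"dy":-0.33,"dz":-0.23,"wx":0,"wy":0,"wz":0,"claw":1}]}}

```text
t: 13.92
eef_pos: [430.3, -119.2, 26.7]
tool_rot: [0.001, 0.822, 0.569, 0.0]
force: [5.6, -1.5, -4.2]
finger_gap: 20.3
```

```bash
python3 -c "
from c import *
vs();tr()"
```

```text
t 13.92 vise xyz [-161.19   22.46   26.68] F(vise) [ 0.6 -5.8 -4.2] gap 20.3 |F| 7.1
a 10.071 r 39.72 Ftan -7.1 Frad -0.1
```

Emit:
{"op": "apply_moves", "data": {"targets": [{"dx":0,"dy":-0.3,"dz":-0.26,"wx":0,"wy":0,"wz":0,"claw":1}]}}

```text
t: 14.0
eef_pos: [427.3, -117.9, 29.4]
tool_rot: [0.001, 0.822, 0.569, 0.0]
force: [4.3, -2.1, -4.5]
finger_gap: 20.0
```

```bash
python3 -c "
from c import *
vs();tr()"
```

```text
t 14.0 vise xyz [-161.05   25.69   29.42] F(vise) [-0.5 -4.8 -4.5] gap 20.0 |F| 6.6
a 10.177 r 39.7 Ftan -6.6 Frad 0.0
```

Emit:
{"op": "apply_moves", "data": {"targets": [{"dx":0.01,"dy":-0.27,"dz":-0.29,"wx":0,"wy":0,"wz":0,"claw":1}]}}

```text
t: 14.08
eef_pos: [424.6, -116.8, 32.4]
tool_rot: [0.0, 0.822, 0.569, 0.0]
force: [4.5, -3.6, -6.7]
finger_gap: 20.4
```

```bash
python3 -c "
from c import *
vs();tr()"
```

```text
t 14.08 vise xyz [-160.95   28.56   32.36] F(vise) [-1.8 -5.5 -6.7] gap 20.4 |F| 8.8
a 10.281 r 39.73 Ftan -8.6 Frad 0.2
```

Emit:
{"op": "apply_moves", "data": {"targets": [{"dx":0.01,"dy":-0.25,"dz":-0.31,"wx":0,"wy":0,"wz":0,"claw":1}]}}

```text
t: 14.17
eef_pos: [422.3, -115.8, 35.5]
tool_rot: [0.0, 0.822, 0.569, 0.0]
force: [5.7, -4.4, -7.5]
finger_gap: 20.5
```

```bash
python3 -c "
from c import *
vs();tr()
cv2.imwrite('pics/side15.png',env.snapshot('side')[:,:,::-1])
crop('pics/side15.png','pics/s15.png',225,140,295,220,8)
cv2.imwrite('pics/top15.png',env.snapshot('top')[:,:,::-1])
crop('pics/top15.png','pics/t15.png',240,165,290,215,12)"
```

```text
t 14.17 vise xyz [-160.88   31.11   35.5 ] F(vise) [-2.1 -6.9 -7.5] gap 20.5 |F| 10.4
a 10.383 r 39.8 Ftan -10.1 Frad -1.3
```

View pics/s15.png

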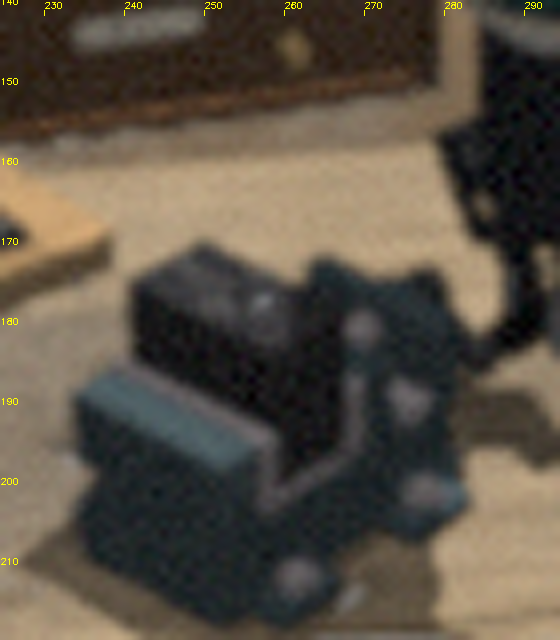

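View pics/t15.png

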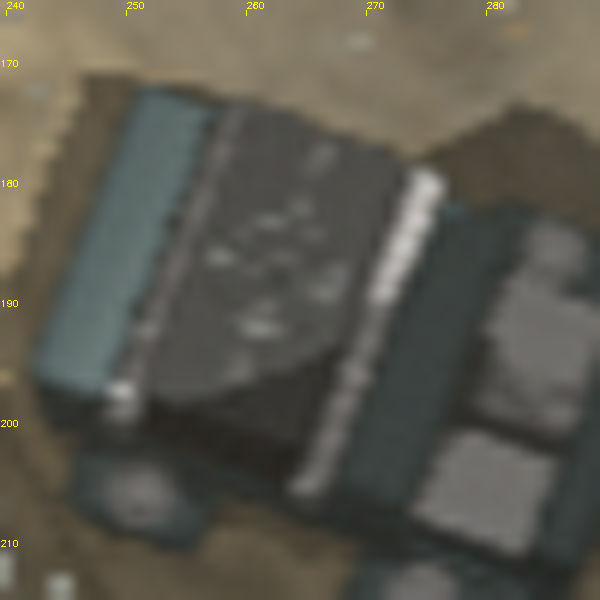

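Emit:
{"op": "apply_moves", "data": {"targets": [{"dx":0.01,"dy":-0.21,"dz":-0.33,"wx":0,"wy":0,"wz":0,"claw":1}]}}

```text
t: 14.35
eef_pos: [420.4, -115.2, 38.5]
tool_rot: [0.0, 0.822, 0.569, 0.0]
force: [6.3, -3.8, -8.8]
finger_gap: 20.0
```

```bash
python3 -c "
from c import *
vs();tr()"
```

```text
t 14.35 vise xyz [-160.88   33.08   38.54] F(vise) [-1.4 -7.2 -8.8] gap 20.0 |F| 11.5
a 10.474 r 39.84 Ftan -11.2 Frad -1.9
```

Emit:
{"op": "apply_moves", "data": {"targets": [{"dx":0,"dy":0,"dz":0,"wx":0,"wy":0,"wz":0,"claw":1},{"dx":0,"dy":0,"dz":0,"wx":0,"wy":0,"wz":0,"claw":1}]}}

```text
t: 14.52
eef_pos: [420.2, -115.1, 38.8]
tool_rot: [0.0, 0.822, 0.569, 0.0]
force: [2.4, -3.9, 0.6]
finger_gap: 20.7
```

```bash
python3 -c "
from c import *
vs();tr()"
```

```text
t 14.52 vise xyz [-160.85   33.29   38.78] F(vise) [-2.9 -3.6  0.6] gap 20.7 |F| 4.6
a 10.482 r 39.9 Ftan -1.3 Frad -3.4
```

Emit:
{"op": "apply_moves", "data": {"targets": [{"dx":0,"dy":0,"dz":0,"wx":0,"wy":0,"wz":0,"claw":0.3},{"dx":0,"dy":0,"dz":0,"wx":0,"wy":0,"wz":0,"claw":-1},{"dx":0,"dy":0,"dz":0,"wx":0,"wy":0,"wz":0,"claw":-1},{"dx":0,"dy":0,"dz":0,"wx":0,"wy":0,"wz":0,"claw":-1},{"dx":0,"dy":0,"dz":0,"wx":0,"wy":0,"wz":0,"claw":-1}]}}

```text
t: 14.93
eef_pos: [419.8, -114.8, 38.6]
tool_rot: [-0.0, 0.822, 0.569, -0.0]
force: [0.6, -0.3, -0.6]
finger_gap: 77.0
```

Emit:
{"op": "apply_moves", "data": {"targets": [{"dx":0,"dy":0,"dz":-2,"wx":0,"wy":0,"wz":0,"claw":-1},{"dx":0,"dy":0,"dz":-5,"wx":0,"wy":0,"wz":0,"claw":-1},{"dx":0,"dy":0,"dz":-9,"wx":0,"wy":0,"wz":0,"claw":-1},{"dx":0,"dy":0,"dz":-13,"wx":0,"wy":0,"wz":0,"claw":-1},{"dx":0,"dy":0,"dz":-16,"wx":0,"wy":0,"wz":0,"claw":-1}]}}

```text
t: 15.35
eef_pos: [419.9, -115.5, 201.2]
tool_rot: [0.0, 0.822, 0.569, 0.0]
force: [0.7, 1.2, 1.2]
finger_gap: 85.1
```

```bash
python3 -c "
from c import *
vs()"
```

```text
t 15.35 vise xyz [-161.33   33.46  201.2 ] F(vise) [ 1.4 -0.3  1.2] gap 85.1 |F| 1.9
```

Move the arm clear (toward -y and the robot) so that both cameras can see the vise.

Emit:
{"op": "apply_moves", "data": {"targets": [{"dx":-3,"dy":0,"dz":0,"wx":0,"wy":0,"wz":0,"claw":-1},{"dx":-6,"dy":0,"dz":0,"wx":0,"wy":0,"wz":0,"claw":-1},{"dx":-9,"dy":0,"dz":0,"wx":0,"wy":0,"wz":0,"claw":-1},{"dx":-12,"dy":0,"dz":0,"wx":0,"wy":0,"wz":0,"claw":-1},{"dx":-12,"dy":0,"dz":0,"wx":0,"wy":0,"wz":0,"claw":-1}]}}

```text
t: 15.77
eef_pos: [375.7, -231.5, 199.0]
tool_rot: [0.001, 0.824, 0.567, -0.0]
force: [-1.0, -1.2, -0.1]
finger_gap: 85.3
```

```bash
python3 -c "
from c import *
vs()
cv2.imwrite('pics/side16.png',env.snapshot('side')[:,:,::-1])
crop('pics/side16.png','pics/s16.png',225,155,295,220,10)
cv2.imwrite('pics/top16.png',env.snapshot('top')[:,:,::-1])
crop('pics/top16.png','pics/t16.png',235,160,330,220,8)
for xc in (25,):
  for L in [(25,-45),(-25,-45),(-25,45),(25,45)]:
    q=R0@np.array([xc+L[0],L[1],135])+t0; print(L,proj('top',q)[0].round(1),proj('side',q)[0].round(1))
"
```

```text
t 15.77 vise xyz [-285.53   34.46  199.  ] F(vise) [-1.4  0.5 -0.1] gap 85.3 |F| 1.5
(25, -45) [260.5 172.2] [240.3 174.2]
(-25, -45) [274.4 177.4] [249.9 169. ]
(-25, 45) [264.9 202.1] [268.5 177.6]
(25, 45) [250.9 196.7] [258.9 183.2]
```

View pics/s16.png

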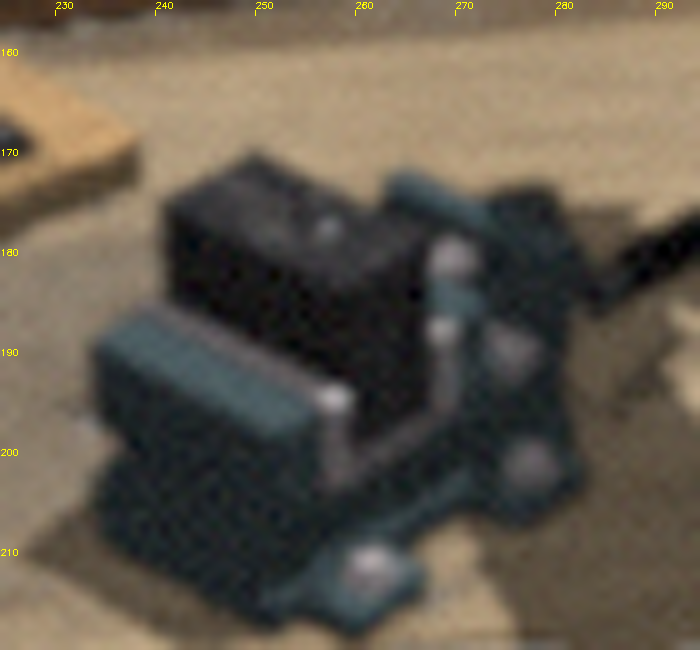

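View pics/t16.png

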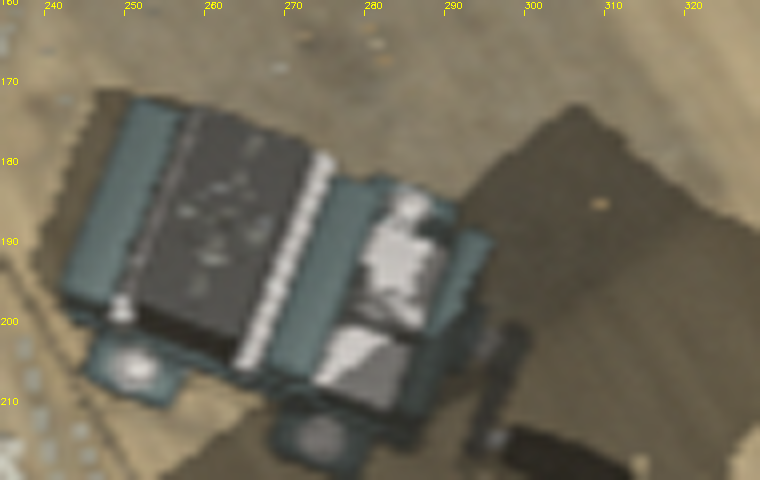

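```bash
python3 -c "
from c import *
print(env.hand_in()); vs()"
```

```text
the job is handed in; nothing more can be done
None
the job is handed in; nothing more can be done
```

The graphite block is clamped in the vise, and I handed the job in at about 15.8 s with the gripper open and well clear of everything.

**Placing:** I gripped the block across its 50 mm width, set it down between the jaws and let go. Contact came at the height expected for the brass buttons, and the block stood about 4 mm short of the fixed jaw.

**Clamping:** I held the crank grip and turned it from about 1.76 to 10.48 rad. The drag was steady at about 6.4 N until the jaw began to bear at around 10.2 rad. It then rose to 11.2 N, which works out at roughly 140 N at the jaw. I stopped there, let go and backed the arm off.

**Last checks:**
- **Position:** In the final pictures the block's top corners lie within about 1 pixel (roughly 3 mm) of where they should be for a block on the seat, centred, at full seated height and parallel to the jaws. No lift off the buttons is visible, but the pictures can't rule out a lift of a millimetre or two.
- **Vise location:** The circle traced by the crank put the screw axis about 1.5 mm to one side (vise -y) of my camera estimate. If that is the true position, the block sits about 1 mm off centre.
- **Clamping force:** This is worked out from the force at the grip and was not checked after letting go.
- **Beaker and jar:** The arm stayed well away from both. I did not measure their positions again at the end.

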